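Cross-tighten the roaster drum's end cover

ROBOT

A 6-joint arm with a two-finger parallel gripper is mounted at the origin on the work surface. World frame = base frame: x ahead of the robot, y to its left, z up, the work surface at z = 0. Lengths are in mm, angles in rad, forces in N, time in s.
With the tool pointing down it reaches from about 350 to 875 mm from the base axis. Payload 4.2 kg.
Tool frame: the origin (TCP) lies on the mounting face of the last link; the fingertips stand 173 mm ahead of it and the grasp point (between the pads) lies 155 mm ahead of it; z points along the fingers, y is the direction in which the jaws open and shut (so a half turn about z gives the same grasp; the last joint's range is limited). The gripper opens to 85 mm and grips with 20 to 120 N. Pads are 22 mm wide; open, the fingers measure 114 mm over their backs; the gripper's body (76 mm by 85 mm) begins 54 mm behind the grasp point. The pads swing forward as they close: fully open they stand 13 mm farther back than shut.
Start: joints at [1.389, 0.385, 0.008, 0, -1.194, -0.259], TCP at [266.631, 565.25, 404.712] pointing down, gripper open.
Joint ranges: [-3.14, 3.14], [-1.21, 2.06], [-1.07, 1.41], [-3.16, 2.05], [-2.99, -0.16], [-3.1, 3.1]. Speed limits (rad/s): [2.79, 2.79, 3.14, 3.14, 3.14, 3.14].

INTERFACE

Orientations are given as a unit quaternion [x, y, z, w].
In Python, from bench import arm gives the robot as it stands.
- The arm moves only by the shell command python3 -m jog 'ROWS' [OPENING]. ROWS is JSON, a list that holds one entry, the list of rows, each a list of 4 numbers: the shift along the tool's x, y, z in mm, then the turn about the tool's z in degrees. In form: [[[x, y, z, spin], ...]]. A call has exactly 5 rows; each row is the pose to reach, as a shift and turn from the pose measured when the call began, along the tool's axes at that moment; what a row does not reach only later rows make up. A row lasts 1/8 s, in which the tool goes at most 62.5 mm and 10.7 degrees, less where a joint would pass 70% of its speed; a pose out of reach is approached as far as the arm can. A call with a gripper value outside its range is refused whole. OPENING is the finger opening in mm, from 0 to 85.4, set as the call begins (- or left out, the last holds). The fingers move at their own pace and stop on an object; the grip force is fixed at half the most. Time passes only in rows, so rows that repeat a pose let the fingers close, or fill a call up. It gives the time, the measured TCP pose, the force and the opening at its end, in the units of the state.
- arm.read_state(): the state, without advancing time (a new reading comes with each control period).
- arm.get_image(name): name is "side" or "top"; returns (picture, depth): 400x640x3 uint8, blue, green, red; 400x640 float32, mm along the optical axis (not along the pixel's ray), 0 where there is no reading.
- arm.camera_params(name): a dict with "mtx" (3x3 intrinsics, pixels), "k1" (the pictures are not rectified: a ray, as slopes to the right and down, at radius r is drawn at 1 + k1 r^2 times it, then the intrinsics apply), "R" (3x3) and "t" (3): a world point X has camera coordinates R X + t. Camera axes: x right, y down, z forward; pixel columns grow to the right and rows downward; lengths in mm; the calibration is good to about 2 mm. A picture is of the moment at which its call begins. camera_params takes no time and is no camera call.
- arm.job_done(): hands the job in, once; it reports no verdict.
The state is a dict: "clock": time; "joints": joint angles; "joint_vel": joint speeds; "joint_efforts": joint torques, N m; "position": TCP position; "ee_rot": TCP orientation; "contact_force": force on the tool from outside, world axes, zero at the start; "wrist_torque": the same for the moment, N m; "gripper_width": finger opening in mm.
Only numpy, scipy, OpenCV 4.12 (cv2) and the standard library are available. Lean on these libraries where they do the work, as an engineer would, in place of code of your own. Each camera call takes 0.05 s, during which the arm holds its last target.

TASK

Take the T-handle wrench from its stand and tighten the four square-head screws of the roaster drum's end cover clockwise in two rounds, each round in cross order (a screw, the one opposite, then the other opposite pair): about an eighth of a turn each in the first round, then each until it comes up firmly against its stop in the second. Feel the wrench on and do not force or over-tighten the screws; turn them only with the wrench, put it back upright in its stand at the end, and leave the other things alone.

Things in the scene. Friction and masses are not known exactly. Their poses are not given: they have to be found in the camera images.
- drum: short upright roaster drum section fixed to the bench, 170 mm wide, with bars round its side and a 190 mm round steel end cover on top; origin at the centre of its underside on the bench, z up; the cover's top face is 88 mm above the bench, a round hub at its centre reaches 96 mm. Screw a lies 62 mm from the centre along the drum's +x, b along +y, c along -x, d along -y: a and c are opposite, b and d are opposite
- wrench: steel T-handle box wrench, about 0.3 kg, loose, standing upright in its stand with the socket down, free to shift about 3 mm and turn a few degrees there; origin at the centre of the socket's open lower end, z up along the shank, x along the T-bar. Socket: square outside 28 mm, square hole 18 mm wide and 24 mm deep, its flats square to the T-bar. Shank 12 mm wide. T-bar on top 100 mm long, 14 mm wide, 16 mm high, its top 121 mm above the origin
- wrench_bar (a point): centre of the wrench's T-bar, 113 mm above the socket's lower end; x along the bar. On a screw head the socket has 1 mm play a side and turns about 0.13 rad either way before it bites; 10 to 12 N pushes it down over the chamfer to the washer. The wrench twists or tilts a little in the grip; after turning it binds on the head until turned back about 0.2 rad
- stand: wooden wrench stand fixed to the bench: foot 75 mm square, pocket 34 mm square inside with walls 8 mm thick up to 26 mm above the bench, floor 8 mm above the bench; origin at the centre of its underside, z up, the pocket's sides along x and y
- head_a (a point): screw a: square steel head 16 mm across flats and 14 mm high with a chamfered top: a blunt pyramid 4.5 mm high narrowing to 10 mm, on a 25 mm round washer whose top is 90 mm above the bench; this point is the centre of the square part's top, 104 mm above the bench; x and y run square to the flats and turn with the screw
- screw_a (a joint): turn of screw a in rad; grows as it is tightened, clockwise seen from above; starts finger-tight at 0 to 0.15; stays where it is left. The resistance is 0.3 N m, rising evenly to 0.48 N m at the stop; at 1.2 it is tight and stops solid, where 0.7 to 0.9 N m on the wrench is plenty and over about 1.3 N m overloads it
- head_b (a point): screw b: square steel head 16 mm across flats and 14 mm high with a chamfered top: a blunt pyramid 4.5 mm high narrowing to 10 mm, on a 25 mm round washer whose top is 90 mm above the bench; this point is the centre of the square part's top, 104 mm above the bench; x and y run square to the flats and turn with the screw
- screw_b (a joint): turn of screw b in rad; grows as it is tightened, clockwise seen from above; starts finger-tight at 0 to 0.15; stays where it is left. The resistance is 0.3 N m, rising evenly to 0.48 N m at the stop; at 1.2 it is tight and stops solid, where 0.7 to 0.9 N m on the wrench is plenty and over about 1.3 N m overloads it
- head_c (a point): screw c: square steel head 16 mm across flats and 14 mm high with a chamfered top: a blunt pyramid 4.5 mm high narrowing to 10 mm, on a 25 mm round washer whose top is 90 mm above the bench; this point is the centre of the square part's top, 104 mm above the bench; x and y run square to the flats and turn with the screw
- screw_c (a joint): turn of screw c in rad; grows as it is tightened, clockwise seen from above; starts finger-tight at 0 to 0.15; stays where it is left. The resistance is 0.3 N m, rising evenly to 0.48 N m at the stop; at 1.2 it is tight and stops solid, where 0.7 to 0.9 N m on the wrench is plenty and over about 1.3 N m overloads it
- head_d (a point): screw d: square steel head 16 mm across flats and 14 mm high with a chamfered top: a blunt pyramid 4.5 mm high narrowing to 10 mm, on a 25 mm round washer whose top is 90 mm above the bench; this point is the centre of the square part's top, 104 mm above the bench; x and y run square to the flats and turn with the screw
- screw_d (a joint): turn of screw d in rad; grows as it is tightened, clockwise seen from above; starts finger-tight at 0 to 0.15; stays where it is left. The resistance is 0.3 N m, rising evenly to 0.48 N m at the stop; at 1.2 it is tight and stops solid, where 0.7 to 0.9 N m on the wrench is plenty and over about 1.3 N m overloads it
- speed_box: black box 100 x 70 x 85 mm high with a cream front and a round knob (motor speed controller), loose; leave alone; origin at the centre of its underside as it stands
- timer: flat white kitchen timer 62 x 88 x 18 mm, loose; leave alone; origin at the centre of its underside as it stands
- thermometer: white handheld thermometer lying flat, 160 x 66 x 30 mm, loose; leave alone; origin at the centre of its underside as it stands
- bowl: steel bowl, 130 mm wide, 45 mm high, loose; leave alone; origin at the centre of its underside as it stands
- knob: small turned wooden knob, 42 mm wide, 38 mm high, loose; leave alone; origin at the centre of its underside as it stands
- tin: plain metal can, 72 mm wide, 100 mm high, loose; leave alone; origin at the centre of its underside as it stands
- brush: brush lying flat, 190 mm long, loose; leave alone
Mind the look-alikes: they are no part of the job. Leave any orange or pink look-alike of the wrench alone.

How it is judged:
By the outcome, as a careful person would: the job done as asked, in the order asked, and still so for the second after the job is handed in, with the robot touching nothing.
It also fails if it takes over 72 s, if anything falls off the work surface, if the arm or the gripper's body presses on something with over 40 N, if the wrist force passes 120 N, or if a joint passes its speed limit or range.

## Working session

There is one attempt and no reset: what is moved stays moved. The work goes in short steps, Python scripts to look and compute and a shell command to move; the robot and the scene stay as the last step left them, time stands still between calls to the robot, and variables do not carry over. Pictures are saved under pics/ and viewed, and the job is handed in when it is done.

```bash
ls; mkdir -p pics; python3 - <<'E'
from bench import arm
import cv2, numpy as np
s=arm.read_state(); print(s)
for n in ("side","top"):
    im,d=arm.get_image(n); cv2.imwrite(f"pics/{n}0.png",im); np.save(f"pics/{n}0d.npy",d)
    print(n,arm.camera_params(n))
E
```

```text
pics
{'clock': 0.0, 'joints': array([ 1.38858494e+00,  3.85564683e-01,  6.61498489e-03, -4.98743835e-04,
       -1.19398202e+00, -2.58610961e-01]), 'joint_vel': array([ 2.07926008e-03,  8.25423431e-05,  2.40886719e-03,  1.21424227e-03,
       -1.19238643e-03,  2.13331655e-04]), 'joint_efforts': array([ 2.75539869e-04, -3.92291665e+01,  1.88399470e+01,  4.18615267e+00,
       -4.68946571e-03, -6.28315917e-06]), 'position': array([266.55079807, 565.08336075, 403.61205015]), 'ee_rot': array([ 9.75786934e-01, -2.18720520e-01, -1.90833450e-04,  1.07576595e-03]), 'contact_force': array([-0.50471959,  0.7252082 ,  0.25591023]), 'wrist_torque': array([-0.04978696,  0.00632447, -0.03628477]), 'gripper_width': 85.21642170632833}
side {'mtx': array([[419.2566114 ,   0.        , 313.89049988],
       [  0.        , 419.2566114 , 199.89583633],
       [  0.        ,   0.        ,   1.        ]]), 'k1': -0.04743040917864072, 'R': array([[ 0.95996607, -0.28011167,  0.00160814],
       [-0.20747557, -0.71486981, -0.66776871],
       [ 0.18819942,  0.64070166, -0.74436709]]), 't': array([-591.64755532,  117.56348911,  972.10071565])}
top {'mtx': array([[446.90673051,   0.        , 316.35009582],
       [  0.        , 446.90673051, 203.00760267],
       [  0.        ,   0.        ,   1.        ]]), 'k1': 0.015037106499864726, 'R': array([[ 0.0293057 , -0.99956913, -0.00165357],
       [-0.98690704, -0.0286719 , -0.15872119],
       [ 0.15860539,  0.00628336, -0.98732206]]), 't': array([-116.96053194,  561.46689905, 1307.69556416])}
```

View pics/side0.png

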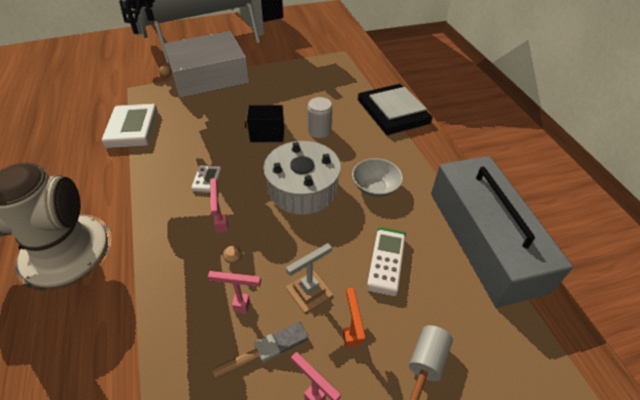

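View pics/top0.png

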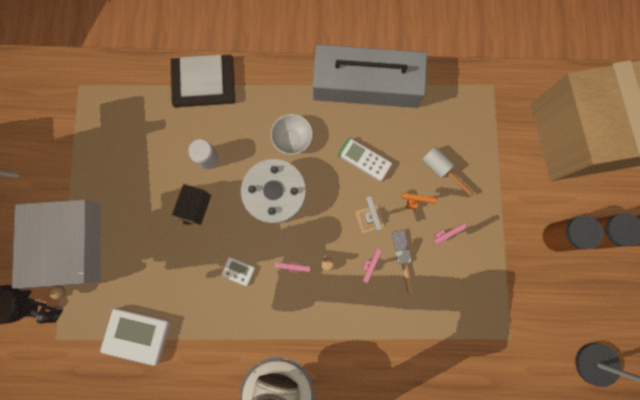

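The side view shows the grey T-handle in its wooden stand at about (310,262), seen in the top view at (374,213). The drum is at side (302,170) and top (273,190). The possible confusions are:
- **pink T's:** top (292,267), (372,265) and (450,234)
- **orange T:** top (420,198)
- **brush and mallet:** top (402,250) and (445,168)

I choose the grey one in the stand and check it in close crops.

```bash
cat > h.py <<'E'
import numpy as np, cv2
from bench import arm
P={n:arm.camera_params(n) for n in("side","top")}
def ray(n,u,v):
    p=P[n];K=p["mtx"];xd=(u-K[0,2])/K[0,0];yd=(v-K[1,2])/K[1,1]
    x,y=xd,yd
    for _ in range(20):
        f=1+p["k1"]*(x*x+y*y);x,y=xd/f,yd/f
    R=np.array(p["R"]);t=np.array(p["t"])
    d=R.T@np.array([x,y,1.]);return -R.T@t,d/np.linalg.norm(d)
def onz(n,u,v,z):
    c,d=ray(n,u,v);return c+d*(z-c[2])/d[2]
def tri(a,b):
    c1,d1=ray("side",*a);c2,d2=ray("top",*b)
    A=np.stack([d1,-d2],1);s=np.linalg.lstsq(A,c2-c1,rcond=None)[0]
    p,q=c1+s[0]*d1,c2+s[1]*d2;return (p+q)/2,np.linalg.norm(p-q)
def proj(n,X):
    p=P[n];c=np.array(p["R"])@np.array(X,float)+p["t"];x,y=c[:2]/c[2];f=1+p["k1"]*(x*x+y*y)
    return p["mtx"][0,0]*x*f+p["mtx"][0,2],p["mtx"][1,1]*y*f+p["mtx"][1,2]
def crop(im,u0,v0,w,h,k,name):
    c=cv2.resize(im[v0:v0+h,u0:u0+w],None,fx=k,fy=k,interpolation=cv2.INTER_CUBIC)
    for i in range(0,w,10): cv2.putText(c,str(u0+i),(i*k,8),0,.3,(255,255,0),1); cv2.line(c,(i*k,9),(i*k,13),(255,255,0),1)
    for i in range(0,h,10): cv2.putText(c,str(v0+i),(0,i*k+4),0,.3,(255,255,0),1)
    cv2.imwrite("pics/"+name,c)
E
python3 - <<'E'
from h import *
s=cv2.imread("pics/side0.png");t=cv2.imread("pics/top0.png")
crop(s,270,230,80,80,7,"c1.png");crop(t,340,180,60,60,9,"c2.png")
crop(s,255,135,95,80,8,"c3.png");crop(t,235,155,75,70,8,"c4.png")
E
```

```text
(no output)
```

View pics/c1.png

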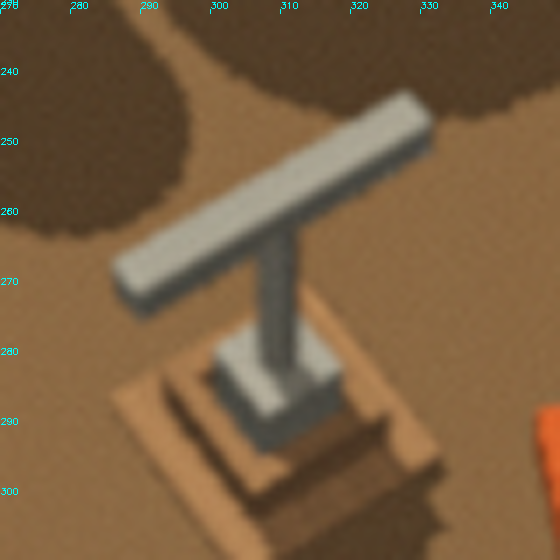

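View pics/c2.png

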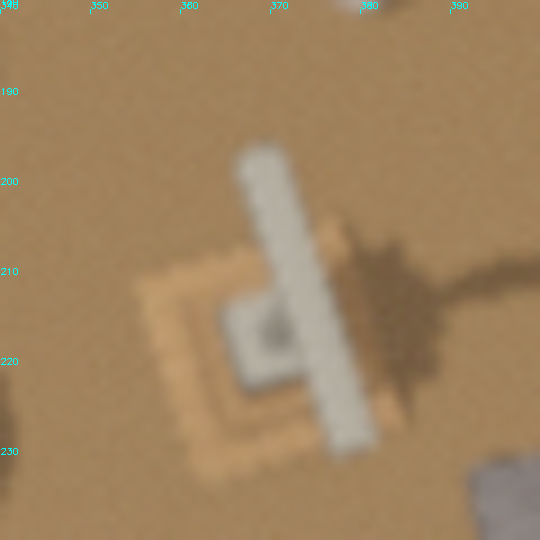

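View pics/c3.png

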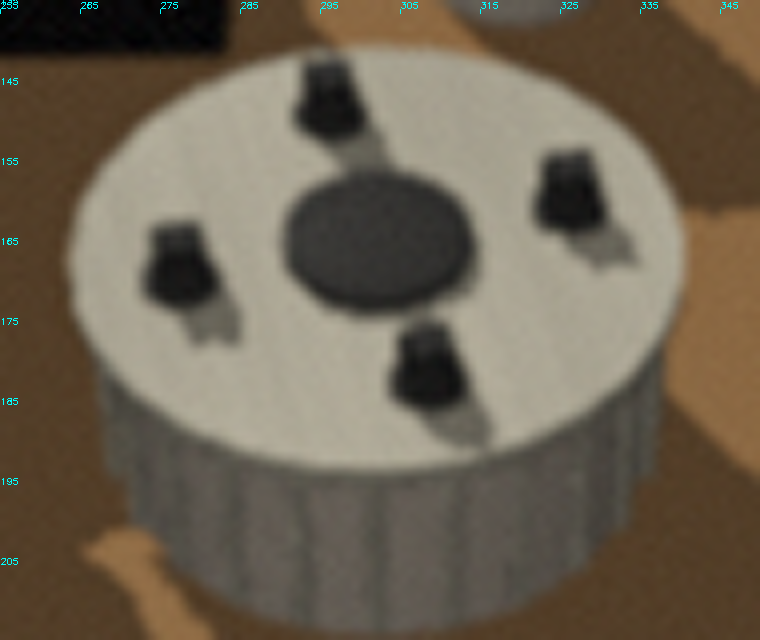

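View pics/c4.png

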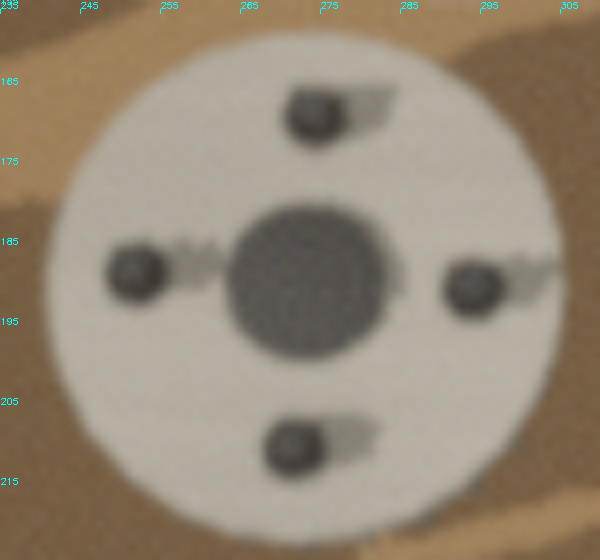

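The crops confirm the grey T-wrench in the wooden stand, with its bar from top (369,196) to (378,230). The cover has four black heads at top (274,169), (252,189), (293,191) and (271,211). Next I measure them.

```bash
python3 - <<'E'
from h import *
s=cv2.imread("pics/side0.png");t=cv2.imread("pics/top0.png")
def lmask(im,box,f):
    u,v,w,h=box;m=np.zeros(im.shape[:2],np.uint8);c=im[v:v+h,u:u+w].astype(int);m[v:v+h,u:u+w]=f(c)*255;return m
# cover: low saturation bright
cov=lambda c:((c.max(2)-c.min(2)<40)&(c.max(2)>130))
res={}
for n,im,box in(("side",s,(255,135,95,62)),("top",t,(235,155,75,70))):
    m=lmask(im,box,cov)
    k=max(cv2.findContours(m,cv2.RETR_EXTERNAL,cv2.CHAIN_APPROX_NONE)[0],key=cv2.contourArea)
    hull=cv2.convexHull(k)[:,0]
    W=np.array([onz(n,u,v,88) for u,v in hull.astype(float)])[:,:2]
    c,r=cv2.minEnclosingCircle(W.astype(np.float32)); A=np.c_[2*W,np.ones(len(W))];x=np.linalg.lstsq(A,(W**2).sum(1),rcond=None)[0]
    print(n,"cover centre",x[:2].round(1),"r",np.sqrt(x[2]+x[:2]@x[:2]).round(1))
    inn=np.zeros_like(m);cv2.fillConvexPoly(inn,cv2.convexHull(k),255)
    d=((im.max(2)<(62 if n=="side" else 95))&(inn>0)).astype(np.uint8)
    N,L,st,ce=cv2.connectedComponentsWithStats(d)
    for i in range(1,N):
        if st[i,4]>8: print("  blob",st[i],ce[i].round(1), "z97:",onz(n,*ce[i],97)[:2].round(1),"z96",onz(n,*ce[i],96)[:2].round(1))
# bar
m=lmask(t,(360,190,25,45),lambda c:((c.max(2)-c.min(2)<35)&(c.max(2)>140)))
ys,xs=np.nonzero(m);print("bar pix",len(xs),xs.mean(),ys.mean())
E
```

```text
side cover centre [592.5  29.8] r 93.8
  blob [292 146   5   7  19] [294.2 149. ] z97: [588.4  84. ] z96 [588.7  85.1]
  blob [292 157  14  17 157] [298.1 166.1] z97: [581.9  20.2] z96 [582.2  21.3]
  blob [274 164   8  10  60] [277.3 168.4] z97: [531.3  26.5] z96 [531.5  27.6]
  blob [304 176   8  10  51] [307.4 181.3] z97: [589.6 -36. ] z96 [589.9 -35.1]
top cover centre [591.7  28.5] r 95.9
  blob [271 167   7   6  33] [274.2 169.3] z97: [653.2  26.1] z96 [653.4  26.2]
  blob [264 182  19  17 247] [273.1 189.8] z97: [591.7  26.6] z96 [591.9  26.7]
  blob [249 186   7   6  34] [252.1 188.8] z97: [592.9  88. ] z96 [593.1  88.2]
  blob [291 189   7   5  29] [293.8 190.9] z97: [590.1 -34.1] z96 [590.3 -34. ]
  blob [269 208   7   6  33] [271.6 210.5] z97: [530.4  28.2] z96 [530.6  28.3]
bar pix 248 372.1693548387097 214.0241935483871
```

```bash
python3 - <<'E'
from h import *
S=[(286,267.2),(290,272.2),(331.6,246.6),(327.8,243.2)]
T=[(376.2,230.3),(381.6,228.6),(371.8,196.2),(366.2,197.2)]
S=np.array(S);T=np.array(T)
print("bar centre",tri(S.mean(0),T.mean(0)))
a,b=S[:2].mean(0),T[:2].mean(0);A=tri(a,b);a2,b2=S[2:].mean(0),T[2:].mean(0);B=tri(a2,b2);print(A,B)
for z in(129,):
  e=[onz("top",*b,z),onz("top",*b2,z)];e2=[onz("side",*a,z),onz("side",*a2,z)]
  for q in(e,e2): d=q[1]-q[0];print((q[0]+q[1])/2,np.linalg.norm(d),np.degrees(np.arctan2(d[1],d[0])))
# stand pocket wall outer top corners at z=26 top view
for p in[(355,211.2),(377.5,205),(363,233),(384.5,226.5)]: print(onz("top",*p,26)[:2].round(1))
# socket top in side
s=arm.read_state();print(s["position"],s["ee_rot"])
E
```

```text
bar centre (array([ 527.90920667, -264.48879577,  129.46422236]), np.float64(1.83658982293249))
(array([ 482.53889094, -279.04587547,  127.1704007 ]), np.float64(2.559178126037087)) (array([ 574.25056419, -249.77912407,  132.38447511]), np.float64(2.5045299002423898))
[ 527.32429307 -264.39886538  129.        ] 96.88844836211287 17.257100672475318
[ 529.99847945 -263.77840351  129.        ] 98.33916464762896 19.41436447927742
[ 545.7 -219.3]
[ 566.9 -287.9]
[ 479.6 -244.6]
[ 501.3 -309.7]
[266.54930626 565.11294963 403.71199035] [ 9.75790448e-01 -2.18705314e-01 -1.66056277e-04  9.79745962e-04]
```

```bash
cat >> h.py <<'E'
from scipy.spatial.transform import Rotation as Ro
def psi(s=None):
    s=s or arm.read_state();x=Ro.from_quat(s["ee_rot"]).as_matrix()[:,0];return np.degrees(np.arctan2(x[1],x[0]))
def goto(x,y,z,yaw):
    s=arm.read_state();M=Ro.from_quat(s["ee_rot"]).as_matrix()
    d=M.T@(np.array([x,y,z])-s["position"]);sp=-(yaw-psi(s)+180)%360-180
    sp=((psi(s)-yaw)+180)%360-180
    print("t",round(s["clock"],2),"pos",s["position"].round(1),"psi",psi(s).round(2),"j6",s["joints"][5].round(2),"shift",d.round(1),"spin",round(sp,1))
E
python3 -c "
from h import *
goto(528,-264.3,345,17.5)"; python3 -m jog --help | head -5
```

```text
t 0.1 pos [266.5 565.1 403.7] psi -25.27 j6 -0.26 shift [590.4 638.4  60. ] spin -42.8invalid input: not JSON, or not a number
```

```bash
python3 -m jog '[[[590,638,0,-43],[590,638,0,-43],[590,638,0,-43],[590,638,0,-43],[590,638,0,-43]]]' 45; python3 -c "
from h import *
goto(528,-264.3,345,17.5)"
```

```text
clock: 0.72
position: [360.5, 265.6, 404.7]
ee_rot: [0.988, 0.155, -0.001, 0.001]
contact_force: [0.8, 0.1, 0.3]
gripper_width: 44.8
t 0.72 pos [360.5 265.6 404.7] psi 17.84 j6 0.88 shift [ -2.8 555.6  60.6] spin 0.3
```

```bash
python3 -m jog '[[[-3,556,0,0],[-3,556,0,0],[-3,556,0,0],[-3,556,0,0],[-3,556,40,0]]]'; python3 -m jog '[[[0,250,40,0],[0,250,50,0],[0,250,50,0],[0,250,50,0],[0,250,50,0]]]';python3 -c "
from h import *
goto(528,-264.3,276,17.5);print(arm.read_state()['joints'])"
```

```text
clock: 1.35
position: [454.3, -32.0, 397.7]
ee_rot: [0.988, 0.155, 0.0, 0.001]
contact_force: [1.1, 0.4, 0.4]
gripper_width: 44.8
clock: 1.98
position: [531.1, -273.3, 345.4]
ee_rot: [0.988, 0.153, -0.002, 0.0]
contact_force: [0.2, 0.2, 0.3]
gripper_width: 44.5
t 1.98 pos [ 531.1 -273.3  345.4] psi 17.57 j6 2.08 shift [-0.  -9.5 69.4] spin 0.1
[-2.04115678e-01  3.85713801e-01 -1.47813297e-01  1.43228649e-03
 -1.04001974e+00  2.08082853e+00]
```

```bash
python3 -m jog '[[[0,-9.5,15,0],[0,-9.5,15,0],[0,-9.5,15,0],[0,-9.5,15,0],[0,-9.5,15,0]]]';python3 - <<'E'
from h import *
goto(528,-264.3,276,17.5)
t,_=arm.get_image("top");s,_=arm.get_image("side")
cv2.imwrite("pics/t1.png",t);cv2.imwrite("pics/s1.png",s)
crop(s,240,140,120,160,5,"s1c.png");crop(t,330,150,90,100,6,"t1c.png")
E
```

```text
clock: 2.6
position: [528.3, -264.0, 331.1]
ee_rot: [0.988, 0.153, -0.001, 0.0]
contact_force: [-0.7, -0.9, -0.2]
gripper_width: 45.2
t 2.6 pos [ 528.3 -264.   331.1] psi 17.6 j6 2.07 shift [-0.3  0.1 55.1] spin 0.1
```

View pics/s1c.png

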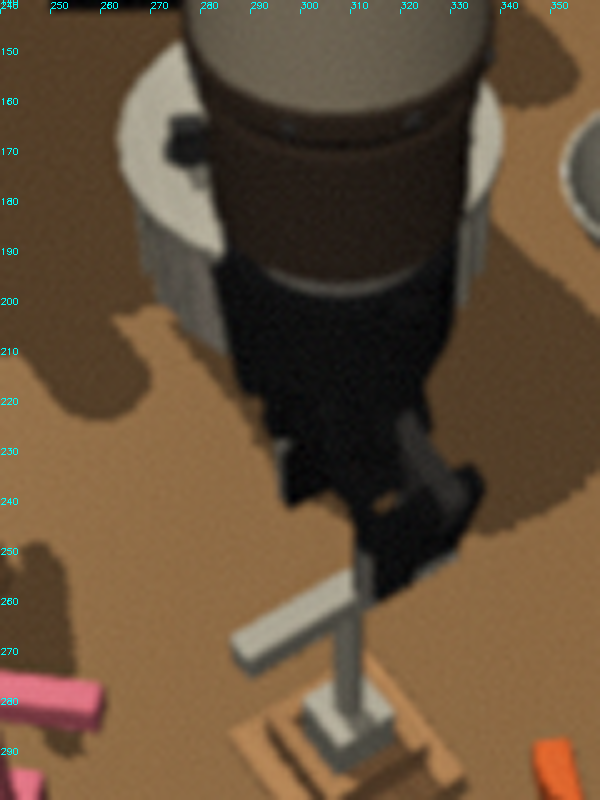

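View pics/t1c.png

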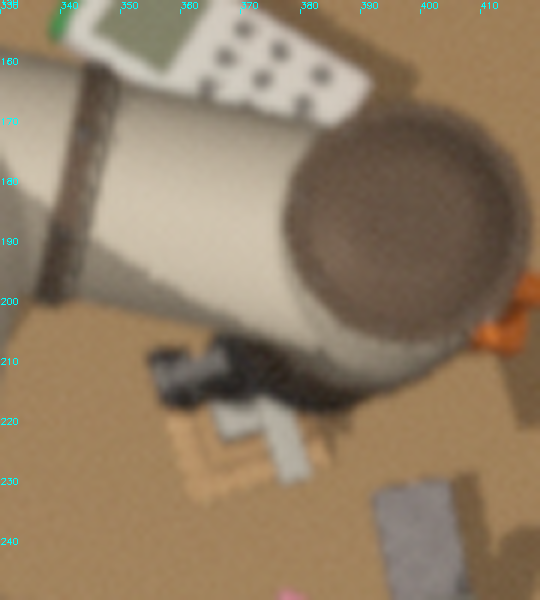

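The side view shows the open fingers straddling the bar near (312,256), with the wrench still upright in the stand. The top view shows the orange look-alike at (413,203), clear of the fingers. I go down.

```bash
python3 -m jog '[[[0,0,12,0],[0,0,24,0],[0,0,36,0],[0,0,46,0],[0,0,54,0]]]'; python3 -m jog '[[[0,0,0.5,0],[0,0,0.5,0],[0,0,0.5,0],[0,0,0.5,0],[0,0,0.5,0]]]' 5;python3 - <<'E'
from h import *
goto(528,-264.3,276,17.5);z=arm.read_state();print(z['contact_force'],z['wrist_torque'],z['gripper_width'])
E
```

```text
clock: 3.32
position: [528.1, -264.2, 275.8]
ee_rot: [0.988, 0.153, -0.002, 0.0]
contact_force: [0.9, 0.0, 1.0]
gripper_width: 44.9
clock: 3.95
position: [528.0, -264.2, 275.4]
ee_rot: [0.988, 0.153, -0.001, 0.0]
contact_force: [0.4, 0.3, -1.5]
gripper_width: 12.9
t 3.95 pos [ 528.  -264.2  275.4] psi 17.58 j6 2.07 shift [-0.1  0.1 -0.6] spin 0.1
[ 0.3745368   0.34113678 -1.5191745 ] [ 0.10505125 -0.00388745  0.02032432] 12.882349521857526
```

```bash
python3 -m jog '[[[0,0,-5,0],[0,0,-20,0],[0,0,-45,0],[0,0,-90,0],[0,0,-125,0]]]' ;python3 - <<'E'
from h import *
goto(590.1,-34.1,395,-5.4);z=arm.read_state();print(z['contact_force'],z['wrist_torque'],z['gripper_width'])
E
```

```text
clock: 4.58
position: [528.3, -264.1, 403.6]
ee_rot: [0.988, 0.153, -0.0, 0.001]
contact_force: [0.6, -0.3, -2.9]
gripper_width: 12.8
t 4.58 pos [ 528.3 -264.1  403.6] psi 17.59 j6 2.07 shift [ 128.4 -200.6    8.2] spin 23.0
[ 0.57576547 -0.29617679 -2.89066474] [-0.02543802 -0.09996636 -0.02804834] 12.767658712483877
```

```bash
python3 -m jog '[[[128.4,-200.6,8,23],[128.4,-200.6,8,23],[128.4,-200.6,8,23],[128.4,-200.6,8,23],[128.4,-200.6,8,23]]]' ;python3 - <<'E'
from h import *
goto(590.1,-34.1,395,-5.4)
t,_=arm.get_image("top");s,_=arm.get_image("side")
cv2.imwrite("pics/t2.png",t);cv2.imwrite("pics/s2.png",s)
crop(s,260,100,90,100,6,"s2c.png");crop(t,235,150,90,90,6,"t2c.png")
E
```

```text
clock: 5.2
position: [590.8, -30.4, 396.1]
ee_rot: [0.999, -0.044, 0.001, 0.0]
contact_force: [-1.4, -0.9, -2.5]
gripper_width: 12.6
t 5.2 pos [590.8 -30.4 396.1] psi -5.08 j6 1.26 shift [-0.3  3.8  1.1] spin 0.3
```

View pics/s2c.png

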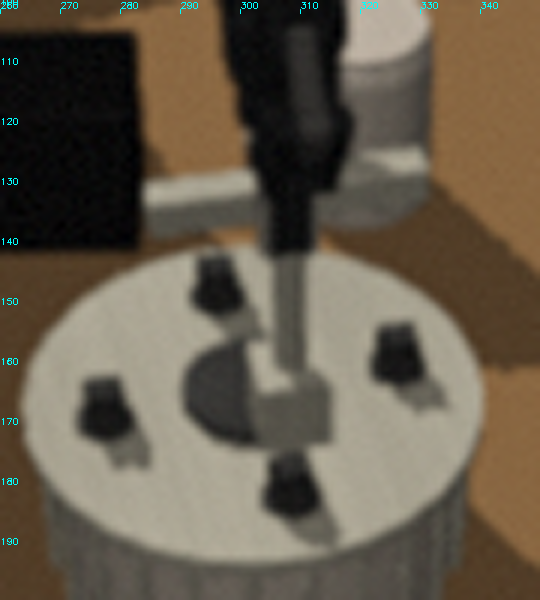

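View pics/t2c.png

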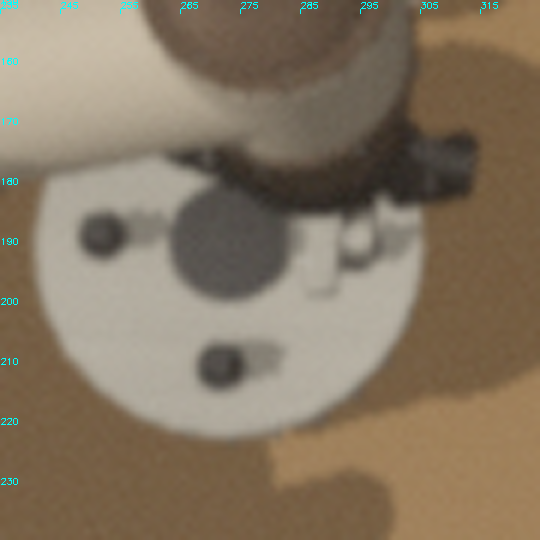

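```bash
python3 - <<'E'
from h import *
r=lambda n,X:np.round(proj(n,X),1)
a=np.radians(-5.1);ex=np.array([np.cos(a),np.sin(a),0]);ey=np.array([-np.sin(a),np.cos(a),0])
c=np.array([590.8,-30.4,128.7])
for z in(0,):
  for sx,sy in((1,-1),(-1,-1),(-1,1),(1,1)): print("sock",sx,sy,r("side",c+14*(sx*ex+sy*ey)),r("top",c+14*(sx*ex+sy*ey)))
b=c+[0,0,113]; print("shank at z+50",[r("side",c+[0,0,50]+sx*6*ex-6*ey) for sx in(-1,1)])
print("bar ends top",[ (r("side",b+[0,0,8]+50*k*ex),r("top",b+[0,0,8]+50*k*ex)) for k in(-1,1)])
for h in[(653.2,26.1),(592.9,88),(590.1,-34.1),(530.4,28.2)]:
  print("head",h,"top108",r("side",(*h,108.5)),"washer front",r("side",(h[0],h[1]-12,90)),"L/R104",r("side",(h[0]-8,h[1],104)),r("side",(h[0]+8,h[1],104)))
E
```

```text
sock 1 -1 [314.2 173.3] [297.5 184.4]
sock -1 -1 [302.2 174.9] [296.2 193.9]
sock -1 1 [300.  166.6] [286.5 192.8]
sock 1 1 [311.9 165. ] [287.7 183.2]
shank at z+50 [array([304.7, 155.8]), array([310. , 155.1])]
bar ends top [(array([282.8, 131.3]), array([286.9, 198.6])), (array([329.7, 125.5]), array([291.8, 161. ]))]
head (653.2, 26.1) top108 [325.4 155.6] washer front [326.7 164.3] L/R104 [322.2 157.5] [328.4 156.3]
head (592.9, 88) top108 [295.3 144.2] washer front [296.7 152.8] L/R104 [292.3 146.2] [298.4 145. ]
head (590.1, -34.1) top108 [307.3 177.3] washer front [308.7 186.3] L/R104 [304.  179.3] [310.6 177.9]
head (530.4, 28.2) top108 [276.4 164.6] washer front [278.  173.4] L/R104 [273.3 166.6] [279.8 165.3]
```

The socket hangs over screw d, at side (307,172) just behind the head at (307,182), and its edges match their predicted pixels to about 0.5 px. So the measured head positions can be used directly.

```bash
python3 -m jog '[[[-0.1,4.4,10,0.3],[-0.1,4.4,18,0.3],[-0.1,4.4,22,0.3],[-0.1,4.4,26,0.3],[-0.1,4.4,29,0.3]]]' ;python3 - <<'E'
from h import *
goto(590.5,-34.7,357,-5.4);z=arm.read_state();print(z['contact_force'],z['wrist_torque'])
E
```

```text
clock: 5.92
position: [590.6, -39.3, 374.8]
ee_rot: [0.999, -0.048, 0.005, 0.003]
contact_force: [-6.2, 0.2, 29.3]
gripper_width: 13.1
t 5.92 pos [590.6 -39.3 374.8] psi -5.51 j6 1.26 shift [-0.7 -4.7 17.8] spin -0.1
[-6.22478509  0.19043018 29.26507957] [0.03005304 2.15838486 0.05687165]
```

The move overshot in y because I used a pose read before the arm had settled, and 29 N showed. I back off and settle.

```bash
python3 -m jog '[[[0,0,-12,0],[0,0,-12,0],[0,-4.5,-12,0],[0,-4.5,-12,0],[0,-4.5,-12,0]]]' ;python3 - <<'E'
from h import *
goto(590.5,-34.7,357,-5.4);z=arm.read_state();print(z['contact_force'],z['wrist_torque'],z['joint_vel'].round(3))
E
```

```text
clock: 6.55
position: [590.9, -34.6, 385.8]
ee_rot: [0.999, -0.048, 0.004, 0.003]
contact_force: [0.4, 0.1, -2.2]
gripper_width: 12.9
t 6.55 pos [590.9 -34.6 385.8] psi -5.49 j6 1.25 shift [-0.7  0.  28.8] spin -0.1
[ 0.40216842  0.0905614  -2.15511564] [-0.0557672  -0.0138127  -0.03025171] [-0.003 -0.003  0.007  0.001 -0.001 -0.   ]
```

```bash
cat >> h.py <<'E'
def sock(s=None,L=267.5):
    s=s or arm.read_state();M=Ro.from_quat(s["ee_rot"]).as_matrix();z=M[:,2];return s["position"]+L*z,z
def st():
    s=arm.read_state();p,z=sock(s)
    print("t",round(s["clock"],2),"pos",s["position"].round(1),"psi",psi(s).round(1),"j6",s["joints"][5].round(2),"sock",p.round(1),"tilt",z[:2].round(4),"F",s["contact_force"].round(1),"T",s["wrist_torque"].round(2),"w",round(s["gripper_width"],1))
E
python3 - <<'E'
from h import *
st()
t,_=arm.get_image("top");s,_=arm.get_image("side")
crop(s,260,100,90,100,6,"s3c.png");crop(t,235,150,90,90,6,"t3c.png")
a=np.radians(psi());ex=np.array([np.cos(a),np.sin(a),0]);ey=np.array([-np.sin(a),np.cos(a),0])
c,z=sock();r=lambda n,X:np.round(proj(n,X),1)
for sx,sy in((1,-1),(-1,-1),(-1,1)): print("sock",sx,sy,r("side",c+14*(sx*ex+sy*ey)),r("top",c+14*(sx*ex+sy*ey)))
b=c-z*121;print("bar",[(r("side",b+50*k*ex),r("top",b+50*k*ex)) for k in(-1,1)])
st()
E
```

```text
t 6.55 pos [590.9 -34.6 385.8] psi -5.5 j6 1.25 sock [593.2 -36.2 118.4] tilt [ 0.0084 -0.0062] F [ 0.4  0.1 -2.2] T [-0.06 -0.01 -0.03] w 12.9
sock 1 -1 [315.9 177.9] [299.7 184.3]
sock -1 -1 [303.9 179.5] [298.4 193.8]
sock -1 1 [301.9 171.1] [288.8 192.6]
bar [(array([284.3, 136.3]), array([289. , 198.7])), (array([331. , 130.7]), array([294.1, 161.4]))]
t 6.65 pos [590.9 -34.6 386.3] psi -5.5 j6 1.25 sock [593.4 -36.3 118.8] tilt [ 0.0092 -0.0061] F [-0.4  0.2 -2.6] T [ 0.01  0.06 -0.06] w 12.9
```

View pics/s3c.png

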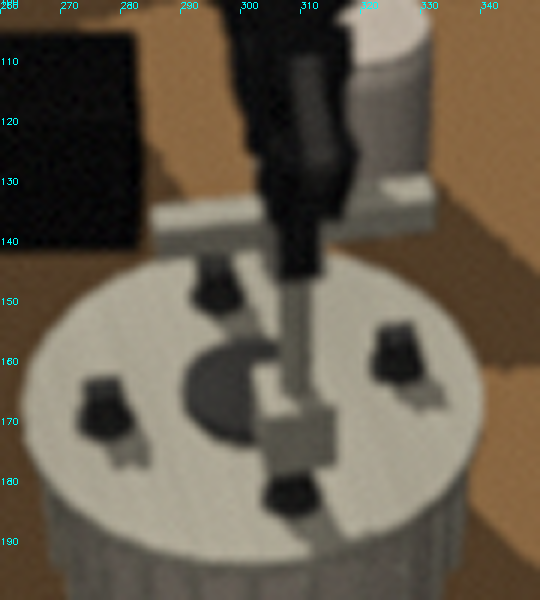

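View pics/t3c.png

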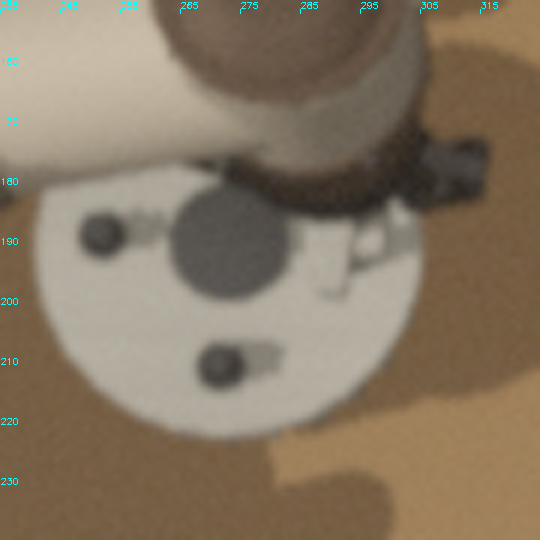

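Side view: the socket is at (308,177), directly over head d, about 1 mm toward −y by the numbers. The wrench is still upright. I correct slightly and lower gently.

```bash
python3 -m jog '[[[-0.8,-1.1,4,0],[-0.8,-1.1,8,0],[-0.8,-1.1,11,0],[-0.8,-1.1,14,0],[-0.8,-1.1,17,0]]]' ;python3 -c "
from h import *
st()"
```

```text
clock: 7.28
position: [590.8, -33.4, 370.4]
ee_rot: [0.999, -0.048, 0.006, 0.003]
contact_force: [-2.0, 1.8, 6.6]
gripper_width: 13.3
t 7.28 pos [590.8 -33.4 370.4] psi -5.5 j6 1.25 sock [593.9 -34.9 102.9] tilt [ 0.0117 -0.0059] F [-2.   1.8  6.6] T [0.76 0.49 0.01] w 13.3
```

```bash
python3 -m jog '[[[0,0,3,0],[0,0,5,4],[0,0,6,0],[0,0,7,-4],[0,0,8,0]]]' ;python3 -c "
from h import *
st()"
```

```text
clock: 7.9
position: [590.7, -33.1, 361.9]
ee_rot: [0.999, -0.048, 0.006, 0.002]
contact_force: [-0.9, 3.0, -0.0]
gripper_width: 13.0
t 7.9 pos [590.7 -33.1 361.9] psi -5.6 j6 1.25 sock [593.6 -34.4  94.5] tilt [ 0.0109 -0.005 ] F [-0.9  3.  -0. ] T [1.1  0.54 0.06] w 13.0
```

```bash
python3 -m jog '[[[0,-1,2,0],[0,-1,4,0],[0,-1,6,0],[0,-1,8,0],[0,-1,8,0]]]' ;python3 -c "
from h import *
st()"
```

```text
clock: 8.52
position: [590.9, -32.3, 357.1]
ee_rot: [0.999, -0.048, 0.007, 0.003]
contact_force: [-5.0, 2.1, 11.2]
gripper_width: 12.7
t 8.53 pos [590.9 -32.3 357.1] psi -5.5 j6 1.25 sock [594.5 -33.9  89.6] tilt [ 0.0133 -0.0062] F [-5.   2.1 11.2] T [ 0.6   1.65 -0.03] w 12.7
```

```bash
python3 -m jog '[[[-1,0,3,3],[-1.5,0,3,6],[-1.5,0,3,9],[-1.5,0,3,12],[-1.5,0,3,12]]]' ;python3 -c "
from h import *
st()"
```

```text
clock: 9.15
position: [589.6, -31.9, 357.1]
ee_rot: [0.989, -0.151, 0.009, 0.002]
contact_force: [-3.8, 2.6, 10.8]
gripper_width: 12.9
t 9.15 pos [589.6 -31.9 357.1] psi -17.3 j6 1.04 sock [593.9 -33.7  89.7] tilt [ 0.0163 -0.0066] F [-3.8  2.6 10.8] T [1.07 1.56 0.37] w 12.9
```

Torque is 0.37 N·m, so the wrench has bitten by ψ = −17°. Next is the eighth turn.

```bash
python3 -m jog '[[[-0.7,-0.7,2.5,9],[-1,-1,2.5,18],[-1,-1,2.5,27],[-1,-1,2.5,35],[-1,-1,2.5,42]]]' ;python3 -c "
from h import *
st()"
```

```text
clock: 9.78
position: [588.9, -30.8, 357.1]
ee_rot: [0.869, -0.495, 0.01, -0.001]
contact_force: [-3.7, 2.1, 8.5]
gripper_width: 12.7
t 9.78 pos [588.9 -30.8 357.1] psi -59.4 j6 0.3 sock [593.7 -33.   89.7] tilt [ 0.018  -0.0082] F [-3.7  2.1  8.5] T [0.36 1.5  0.55] w 12.7
```

```bash
python3 -m jog '[[[-1,0.6,0,-4],[-2,1.2,0,-8],[-2.8,1.8,-1,-11.5],[-2.8,1.8,-1,-11.5],[-2.8,1.8,-1,-11.5]]]' ;python3 -c "
from h import *
st()"
```

```text
clock: 10.4
position: [586.2, -29.6, 357.8]
ee_rot: [0.914, -0.406, 0.01, 0.0]
contact_force: [1.1, -2.2, -2.8]
gripper_width: 12.9
t 10.4 pos [586.2 -29.6 357.8] psi -47.9 j6 0.5 sock [591.1 -31.9  90.4] tilt [ 0.0183 -0.0087] F [ 1.1 -2.2 -2.8] T [-0.41 -0.45  0.03] w 12.9
```

```bash
python3 -c "
from h import *
goto(587.1,93.6,390,-5.5)"
```

```text
t 10.4 pos [586.2 -29.6 357.8] psi -47.93 j6 0.5 shift [-90.2 -83.5 -33.2] spin -42.4
```

```bash
python3 -m jog '[[[0,0,-14,0],[0,0,-28,0],[-45,-42,-33,-10],[-90.2,-83.5,-33.2,-21],[-90.2,-83.5,-33.2,-32]]]'; python3 -c "
from h import *
goto(587.1,93.6,390,-5.5)"
```

```text
clock: 11.02
position: [586.9, 97.5, 391.4]
ee_rot: [0.99, -0.137, 0.01, 0.002]
contact_force: [0.5, -0.2, -2.3]
gripper_width: 12.9
t 11.03 pos [586.9  97.5 391.4] psi -15.79 j6 0.85 shift [1.3 3.7 1.4] spin -10.3
```

```bash
python3 -m jog '[[[1.3,3.7,1,-10.3],[1.3,3.7,1,-10.3],[1.3,3.7,1,-10.3],[1.3,3.7,1,-10.3],[1.3,3.7,1,-10.3]]]'; cat > look.py <<'E'
from h import *
import sys
k=sys.argv[1]
t,_=arm.get_image("top");s,_=arm.get_image("side");cv2.imwrite(f"pics/t{k}.png",t);cv2.imwrite(f"pics/s{k}.png",s)
u,v=[int(q) for q in sys.argv[2:4]]
crop(s,u-35,v-45,80,75,7,f"s{k}c.png")
a=np.radians(psi());ex=np.array([np.cos(a),np.sin(a),0]);ey=np.array([-np.sin(a),np.cos(a),0])
c,z=sock();r=lambda n,X:np.round(proj(n,X),1)
for sx,sy in((1,-1),(-1,-1),(-1,1)): print("sock",sx,sy,r("side",c+14*(sx*ex+sy*ey)))
b=c-z*121;print("bar",[r("side",b+50*q*ex) for q in(-1,1)])
st()
E
python3 look.py 4 295 147
```

```text
clock: 11.65
position: [587.1, 93.4, 390.5]
ee_rot: [0.999, -0.048, 0.01, 0.003]
contact_force: [1.0, -0.1, -2.6]
gripper_width: 12.9
sock 1 -1 [301.  141.9]
sock -1 -1 [289.9 143.2]
sock -1 1 [288.2 136.1]
bar [array([270.2, 100.6]), array([313.2,  95.9])]
t 11.75 pos [587.1  93.5 390.4] psi -5.5 j6 1.03 sock [592.4  91.5 122.9] tilt [ 0.0195 -0.0071] F [ 0.1  0.4 -3.5] T [-0.    0.09  0.05] w 13.0
```

View pics/s4c.png

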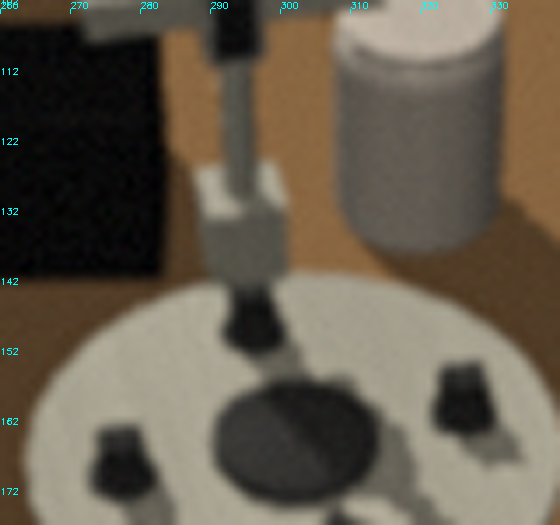

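Side view: the socket is at (294,140), over head b at (295,148), about 1.5 mm toward −x. I correct and go down.

```bash
python3 -m jog '[[[1.5,0,10,0],[1.5,0,15,0],[1.5,0,19,0],[1.5,0,23,0],[1.5,0,26,0]]]'; python3 -c "
from h import *
st()"
```

```text
clock: 12.38
position: [589.1, 93.1, 364.2]
ee_rot: [0.999, -0.048, 0.01, 0.003]
contact_force: [0.1, 1.5, -2.6]
gripper_width: 12.9
t 12.38 pos [589.1  93.1 364.2] psi -5.5 j6 1.03 sock [594.4  91.2  96.7] tilt [ 0.0195 -0.0072] F [ 0.1  1.5 -2.6] T [-0.    0.05  0.03] w 12.9
```

```bash
python3 -m jog '[[[0,0,4,0],[0,0,8,0],[0,0,11,4],[0,0,11,8],[0,0,11,11]]]'; python3 -c "
from h import *
st()"
```

```text
clock: 13.0
position: [589.7, 93.1, 357.0]
ee_rot: [0.99, -0.143, 0.012, 0.002]
contact_force: [-3.4, 0.6, 10.3]
gripper_width: 12.9
t 13.0 pos [589.7  93.1 357. ] psi -16.5 j6 0.84 sock [596.   91.1  89.6] tilt [ 0.0239 -0.0076] F [-3.4  0.6 10.3] T [0.01 1.45 0.39] w 12.9
```

```bash
python3 -m jog '[[[-1,0.3,2,9],[-2,0.6,2,18],[-2,0.6,2,27],[-2,0.6,2,35],[-2,0.6,2,42]]]'; python3 -c "
from h import *
st()"
```

```text
clock: 13.62
position: [588.1, 93.4, 357.1]
ee_rot: [0.872, -0.489, 0.014, -0.003]
contact_force: [-0.1, 0.7, 3.5]
gripper_width: 13.0
t 13.62 pos [588.1  93.4 357.1] psi -58.6 j6 0.1 sock [595.4  91.4  89.7] tilt [ 0.0274 -0.0076] F [-0.1  0.7  3.5] T [0.13 0.5  0.48] w 13.0
```

```bash
python3 -m jog '[[[-1,1,0,-4],[-2,2,0,-8],[-3.5,3.8,-1,-11.5],[-3.5,3.8,-1,-11.5],[-3.5,3.8,-1,-11.5]]]' ;python3 -c "
from h import *
st()
goto(653.5-3,27.5+2,390,-5.5);goto(530-6,30+2,390,-5.5)"
```

```text
clock: 14.25
position: [583.8, 94.3, 358.1]
ee_rot: [0.917, -0.399, 0.015, -0.003]
contact_force: [3.9, -2.6, -4.8]
gripper_width: 13.3
t 14.25 pos [583.8  94.3 358.1] psi -47.1 j6 0.3 sock [592.   92.2  90.8] tilt [ 0.0304 -0.0077] F [ 3.9 -2.6 -4.8] T [-0.82 -1.62  0.02] w 13.3
t 14.25 pos [583.8  94.3 358.1] psi -47.11 j6 0.3 shift [ 93.6  -5.3 -29.3] spin -41.6
t 14.25 pos [583.8  94.3 358.1] psi -47.11 j6 0.3 shift [  5.7  85.7 -33.2] spin -41.6
```

```bash
python3 -m jog '[[[2,-2,-8,0],[2,-2,-30,0],[2,-2,-33,-10],[45,-3,-31,-20],[90,-5.3,-29.3,-30]]]'; python3 -c "
from h import *
st();goto(647,30.3,390,-5.5)"
```

```text
clock: 14.88
position: [648.2, 32.3, 390.9]
ee_rot: [0.989, -0.145, 0.015, 0.001]
contact_force: [0.3, 0.0, -2.1]
gripper_width: 13.0
t 14.88 pos [648.2  32.3 390.9] psi -16.7 j6 0.97 sock [656.1  30.5 123.5] tilt [ 0.0295 -0.0067] F [ 0.3  0.  -2.1] T [ 0.07 -0.02 -0.02] w 13.0
t 14.88 pos [648.2  32.3 390.9] psi -16.72 j6 0.97 shift [-0.6  2.2  0.9] spin -11.2
```

```bash
python3 -m jog '[[[-0.6,2.2,6,-10],[-0.6,2.2,12,-11.2],[-0.6,2.2,18,-11.2],[-0.6,2.2,22,-11.2],[-0.6,2.2,26,-11.2]]]'; python3 -c "
from h import *
st()"
```

```text
clock: 15.5
position: [647.5, 30.6, 364.8]
ee_rot: [0.999, -0.048, 0.015, 0.003]
contact_force: [0.2, -0.2, -2.6]
gripper_width: 12.8
t 15.5 pos [647.5  30.6 364.8] psi -5.5 j6 1.17 sock [655.4  28.8  97.4] tilt [ 0.0295 -0.0067] F [ 0.2 -0.2 -2.6] T [0.07 0.1  0.02] w 12.8
```

```bash
python3 -m jog '[[[0,0,5,0],[-0.5,0,10,4],[-1,0,10,14],[-1,0,9.5,24],[-1,0,8.5,33]]]'; python3 -c "
from h import *
st()"
```

```text
clock: 16.12
position: [647.1, 30.7, 357.2]
ee_rot: [0.943, -0.331, 0.016, -0.002]
contact_force: [1.0, -0.4, -3.3]
gripper_width: 13.1
t 16.12 pos [647.1  30.7 357.2] psi -38.7 j6 0.59 sock [655.6  28.7  89.8] tilt [ 0.0318 -0.0073] F [ 1.  -0.4 -3.3] T [-0.39 -0.35  0.41] w 13.1
```

```bash
python3 -m jog '[[[0,0,1.5,8],[0,0,1.5,16],[0,0,1.5,20],[0,0,1,20],[2,-1,0,14]]]'; python3 -c "
from h import *
st()"
```

```text
clock: 16.75
position: [648.8, 30.2, 357.3]
ee_rot: [0.897, -0.442, 0.015, -0.003]
contact_force: [-2.0, -0.2, 0.5]
gripper_width: 13.3
t 16.75 pos [648.8  30.2 357.3] psi -52.5 j6 0.35 sock [656.8  28.2  89.9] tilt [ 0.0299 -0.0073] F [-2.  -0.2  0.5] T [0.2  0.94 0.02] w 13.3
```

```bash
python3 -m jog '[[[2,-1,0,-4],[3,-2,0,-6.5],[3,-2,0,-6.5],[0,0,-12,-6.5],[0,0,-32,-6.5]]]'; python3 -c "
from h import *
st();goto(523.2,32.6,390,-5.5)"
```

```text
clock: 17.38
position: [647.9, 30.4, 389.1]
ee_rot: [0.92, -0.391, 0.015, -0.002]
contact_force: [0.6, -0.3, -0.9]
gripper_width: 13.0
t 17.38 pos [647.9  30.4 389.1] psi -46.1 j6 0.46 sock [655.9  28.3 121.8] tilt [ 0.0299 -0.0078] F [ 0.6 -0.3 -0.9] T [0.06 0.04 0.04] w 13.0
t 17.38 pos [647.9  30.4 389.1] psi -46.05 j6 0.46 shift [-88.1  88.2  -4.6] spin -40.6
```

```bash
python3 -m jog '[[[-30,30,-4.6,-10],[-88,88,-4.6,-20],[-88,88,-4.6,-30],[-88,88,-4.6,-40.6],[-88,88,-4.6,-40.6]]]'; python3 -c "
from h import *
st();goto(523.2,32.6,364.5,-5.5)"
```

```text
clock: 18.0
position: [523.4, 32.6, 391.1]
ee_rot: [0.999, -0.048, 0.017, 0.003]
contact_force: [0.4, 0.1, -1.5]
gripper_width: 13.2
t 18.0 pos [523.4  32.6 391.1] psi -5.6 j6 1.09 sock [532.3  30.7 123.7] tilt [ 0.0332 -0.0072] F [ 0.4  0.1 -1.5] T [-0.06  0.05  0.04] w 13.2
t 18.0 pos [523.4  32.6 391.1] psi -5.55 j6 1.09 shift [-1.1 -0.1 26.5] spin -0.1
```

```bash
python3 -m jog '[[[-2,0,6,0],[-2,0,12,0],[-2,0,18,0],[-2,0,22,0],[-2,0,26.5,0]]]'; python3 -c "
from h import *
st()"
```

```text
clock: 18.62
position: [522.4, 32.6, 364.1]
ee_rot: [0.999, -0.049, 0.017, 0.003]
contact_force: [-0.4, -0.4, -2.2]
gripper_width: 12.7
t 18.62 pos [522.4  32.6 364.1] psi -5.6 j6 1.08 sock [531.3  30.7  96.8] tilt [ 0.033  -0.0074] F [-0.4 -0.4 -2.2] T [-0.02  0.09  0.01] w 12.7
```

```bash
python3 -m jog '[[[0,0,5,0],[-0.5,0,10,4],[-1,0,10,14],[-1,0,9.5,24],[-1,0,8.5,33]]]'; python3 -c "
from h import *
st()"
```

```text
clock: 19.25
position: [522.3, 32.7, 357.1]
ee_rot: [0.943, -0.331, 0.018, -0.002]
contact_force: [1.3, 0.5, -1.3]
gripper_width: 13.2
t 19.25 pos [522.3  32.7 357.1] psi -38.7 j6 0.5 sock [532.   30.7  89.8] tilt [ 0.0364 -0.0077] F [ 1.3  0.5 -1.3] T [-0.22 -0.02  0.47] w 13.2
```

```bash
python3 -m jog '[[[0,0,1.5,8],[0,0,1.5,16],[0,0,1.5,20],[0,0,1,20],[0,0,1,20]]]'; python3 -c "
from h import *
st()"; python3 -m jog '[[[1,-1,0,-6],[2,-2,0,-12],[2,-2,0,-12],[0,0,-12,-12],[0,0,-32,-12]]]'; python3 -c "
from h import *
st();goto(584.5,-29,390,-48)"
```

```text
clock: 19.88
position: [522.6, 32.8, 357.1]
ee_rot: [0.872, -0.489, 0.019, -0.006]
contact_force: [-1.2, -0.1, 5.8]
gripper_width: 13.2
t 19.88 pos [522.6  32.8 357.1] psi -58.6 j6 0.16 sock [532.7  30.7  89.8] tilt [ 0.0379 -0.008 ] F [-1.2 -0.1  5.8] T [-0.01  0.78  0.4 ] w 13.2
clock: 20.5
position: [521.2, 33.0, 388.6]
ee_rot: [0.918, -0.396, 0.019, -0.003]
contact_force: [0.2, -1.0, -2.4]
gripper_width: 12.8
t 20.5 pos [521.2  33.  388.6] psi -46.7 j6 0.36 sock [531.   30.8 121.2] tilt [ 0.0367 -0.0084] F [ 0.2 -1.  -2.4] T [-0.03  0.07 -0.02] w 12.8
t 20.5 pos [521.2  33.  388.6] psi -46.7 j6 0.36 shift [88.6 -3.5  1.4] spin 1.3
```

```bash
python3 -c "
from h import *
goto(582,-30.3,390,-48.5)"
```

```text
t 20.5 pos [521.2  33.  388.6] psi -46.7 j6 0.36 shift [87.8 -0.8  1.3] spin 1.8
```

```bash
python3 -m jog '[[[50,-0.5,1,2],[87.8,-0.8,1.3,2],[87.8,-0.8,1.3,2],[87.8,-0.8,1.3,2],[87.8,-0.8,1.3,2]]]'; python3 -c "
from h import *
st();goto(582,-30.3,390,-48.5)"; python3 look.py 5 307 182
```

```text
clock: 21.12
position: [581.5, -29.8, 390.1]
ee_rot: [0.911, -0.412, 0.018, -0.004]
contact_force: [-0.2, -0.3, -2.2]
gripper_width: 13.0
t 21.12 pos [581.5 -29.8 390.1] psi -48.7 j6 0.48 sock [591.3 -32.  122.8] tilt [ 0.0367 -0.0083] F [-0.2 -0.3 -2.2] T [0.1  0.11 0.03] w 13.0
t 21.12 pos [581.5 -29.8 390.1] psi -48.67 j6 0.48 shift [ 0.7 -0.   0.1] spin -0.2
sock 1 -1 [309.3 178. ]
sock -1 -1 [299.2 173.4]
sock -1 1 [305.8 166.3]
bar [array([285.3, 123.1]), array([325.1, 139.3])]
t 21.23 pos [581.6 -29.7 390.3] psi -48.7 j6 0.48 sock [591.5 -31.9 123. ] tilt [ 0.0371 -0.0082] F [-1.4  0.4 -2.4] T [ 0.04  0.14 -0.02] w 13.4
```

View pics/s5c.png

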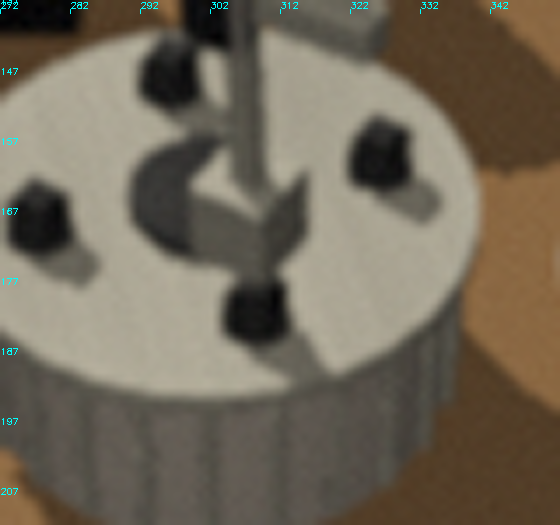

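Side view: the four heads now show pointed, diamond tops, at about (276,170), (296,147), (326,163) and (308,183). All four took about an eighth of a turn. The socket is over head d at (308,178). I start the second round.

```bash
python3 -m jog '[[[0.4,0,6,0],[0.4,0,12,0],[0.4,0,18,0],[0.4,0,22,0],[0.4,0,26.5,0]]]'; python3 -c "
from h import *
st()"
```

```text
clock: 21.85
position: [582.9, -30.3, 363.5]
ee_rot: [0.911, -0.412, 0.019, -0.004]
contact_force: [0.2, -0.6, -2.2]
gripper_width: 13.2
t 21.85 pos [582.9 -30.3 363.5] psi -48.7 j6 0.48 sock [592.8 -32.5  96.2] tilt [ 0.0371 -0.0083] F [ 0.2 -0.6 -2.2] T [-0.    0.12  0.02] w 13.2
```

Next, press to the washer and turn to ψ ≈ −73, just before the stop.

```bash
python3 -m jog '[[[0,0,5,0],[-0.3,0.5,9,6],[-0.5,0.7,9,13],[-0.5,0.7,8.5,19],[-0.5,0.7,8.5,24]]]'; python3 -c "
from h import *
st()"
```

```text
clock: 22.48
position: [582.8, -30.2, 357.1]
ee_rot: [0.806, -0.592, 0.019, -0.008]
contact_force: [-1.6, 0.7, 5.2]
gripper_width: 12.8
t 22.48 pos [582.8 -30.2 357.1] psi -72.6 j6 0.06 sock [593.5 -32.7  89.8] tilt [ 0.0401 -0.0092] F [-1.6  0.7  5.2] T [0.28 0.8  0.56] w 12.8
```

```bash
python3 -m jog '[[[0,0,0.5,1],[0,0,0.5,2],[0,0,0.5,3],[0,0,0.5,4],[0,0,0.5,4.5]]]'; python3 -c "
from h import *
st()"
```

```text
clock: 23.1
position: [582.9, -30.2, 357.1]
ee_rot: [0.782, -0.623, 0.019, -0.009]
contact_force: [-2.0, 0.9, 6.1]
gripper_width: 13.0
t 23.1 pos [582.9 -30.2 357.1] psi -77.2 j6 -0.02 sock [593.8 -32.7  89.9] tilt [ 0.0407 -0.0094] F [-2.   0.9  6.1] T [0.37 1.05 0.58] w 13.0
```

```bash
python3 -m jog '[[[0,0,0.5,0.7],[0,0,0.5,1.4],[0,0,0.5,2],[0,0,0.5,2.5],[0,0,0.5,2.5]]]'; python3 -c "
from h import *
st()"
```

```text
clock: 23.72
position: [582.9, -30.2, 357.1]
ee_rot: [0.768, -0.64, 0.019, -0.009]
contact_force: [-3.4, 1.4, 6.0]
gripper_width: 12.9
t 23.73 pos [582.9 -30.2 357.1] psi -79.6 j6 -0.06 sock [593.9 -32.7  89.8] tilt [ 0.041  -0.0095] F [-3.4  1.4  6. ] T [0.39 1.18 0.52] w 12.9
```

```bash
python3 -m jog '[[[0,0,0.5,0.7],[0,0,0.5,1.4],[0,0,0.5,2],[0,0,0.5,2.5],[0,0,0.5,2.5]]]'; python3 -c "
from h import *
st()"
```

```text
clock: 24.35
position: [582.9, -30.2, 357.1]
ee_rot: [0.754, -0.657, 0.019, -0.01]
contact_force: [-2.3, 0.9, 5.5]
gripper_width: 13.1
t 24.35 pos [582.9 -30.2 357.1] psi -82.1 j6 -0.1 sock [593.9 -32.8  89.9] tilt [ 0.0413 -0.0096] F [-2.3  0.9  5.5] T [0.41 1.19 0.52] w 13.1
```

```bash
python3 -m jog '[[[0,0,0.5,0.8],[0,0,0.5,1.6],[0,0,0.5,2.4],[0,0,0.5,3],[0,0,0.5,3]]]'; python3 -c "
from h import *
st()"
```

```text
clock: 24.98
position: [582.9, -30.1, 357.2]
ee_rot: [0.737, -0.676, 0.019, -0.01]
contact_force: [-2.4, 0.8, 6.1]
gripper_width: 12.9
t 24.98 pos [582.9 -30.1 357.2] psi -85.1 j6 -0.16 sock [594.  -32.8  89.9] tilt [ 0.0415 -0.01  ] F [-2.4  0.8  6.1] T [0.43 1.19 0.89] w 12.9
```

Screw d is firm against its stop at 0.89 N·m. I turn back, lift and go on to b.

```bash
python3 -m jog '[[[0,-1,0,-6],[0,-2,0,-12],[0,-2,0,-13],[0,0,-12,-13],[0,0,-32,-20]]]'; python3 -c "
from h import *
st();p,z=sock();goto(594-267.5*z[0],91.2-267.5*z[1],390,-48.7)"
```

```text
clock: 25.6
position: [581.4, -30.0, 388.2]
ee_rot: [0.843, -0.537, 0.019, -0.006]
contact_force: [0.2, 0.5, -2.4]
gripper_width: 13.3
t 25.6 pos [581.4 -30.  388.2] psi -65.0 j6 0.2 sock [592.  -32.7 120.9] tilt [ 0.0396 -0.0099] F [ 0.2  0.5 -2.4] T [0.   0.02 0.01] w 13.3
t 25.6 pos [581.4 -30.  388.2] psi -65.01 j6 0.2 shift [-111.4  -54.2   -3. ] spin -16.3
```

```bash
python3 -m jog '[[[-55,-27,-3,-6],[-111.4,-54.2,-3,-16.3],[-111.4,-54.2,-3,-16.3],[-111.4,-54.2,-3,-16.3],[-111.4,-54.2,-3,-16.3]]]'; python3 -c "
from h import *
st();p,z=sock();goto(593.8-267.5*z[0],91.3-267.5*z[1],363.7,-48.7)"
```

```text
clock: 26.22
position: [583.4, 92.8, 389.9]
ee_rot: [0.91, -0.413, 0.02, -0.004]
contact_force: [0.1, -0.4, -2.8]
gripper_width: 13.1
t 26.23 pos [583.4  92.8 389.9] psi -48.8 j6 0.27 sock [593.9  90.1 122.6] tilt [ 0.0394 -0.01  ] F [ 0.1 -0.4 -2.8] T [ 0.06  0.09 -0.07] w 13.1
t 26.23 pos [583.4  92.8 389.9] psi -48.84 j6 0.27 shift [-1.9 -0.1 26.1] spin -0.1
```

```bash
python3 -m jog '[[[-1.5,0,6,0],[-1.5,0,12,0],[-1.5,0,18,0],[-1.5,0,22,0],[-1.5,0,26,0]]]'; python3 -c "
from h import *
st()"
```

```text
clock: 26.85
position: [583.5, 93.6, 363.5]
ee_rot: [0.91, -0.413, 0.02, -0.004]
contact_force: [-0.8, -0.0, -3.1]
gripper_width: 13.4
t 26.85 pos [583.5  93.6 363.5] psi -48.8 j6 0.27 sock [594.   90.9  96.2] tilt [ 0.0394 -0.01  ] F [-0.8 -0.  -3.1] T [ 0.03  0.07 -0.03] w 13.4
```

```bash
python3 -m jog '[[[0,0,5,0],[-0.3,0.5,9,7],[-0.5,0.7,9,15],[-0.5,0.7,8.5,23],[-0.5,0.7,8.5,27]]]'; python3 -c "
from h import *
st()"
```

```text
clock: 27.48
position: [583.6, 93.9, 357.1]
ee_rot: [0.789, -0.614, 0.02, -0.01]
contact_force: [-1.1, 1.6, 3.6]
gripper_width: 13.0
t 27.48 pos [583.6  93.9 357.1] psi -75.8 j6 -0.21 sock [595.3  91.3  89.9] tilt [ 0.0438 -0.0098] F [-1.1  1.6  3.6] T [0.22 0.32 0.57] w 13.0
```

```bash
python3 -m jog '[[[0,0,0.5,1],[0,0,0.5,2],[0,0,0.5,3],[0,0,0.5,4],[0,0,0.5,4]]]'; python3 -c "
from h import *
st()"
```

```text
clock: 28.1
position: [583.8, 94.0, 357.1]
ee_rot: [0.767, -0.641, 0.02, -0.011]
contact_force: [-1.5, 1.1, 5.0]
gripper_width: 12.8
t 28.1 pos [583.8  94.  357.1] psi -79.8 j6 -0.28 sock [595.7  91.4  89.9] tilt [ 0.0447 -0.0096] F [-1.5  1.1  5. ] T [0.18 0.71 0.52] w 12.8
```

```bash
python3 -m jog '[[[0,0,0.5,0.8],[0,0,0.5,1.6],[0,0,0.5,2.4],[0,0,0.5,3],[0,0,0.5,3]]]'; python3 -c "
from h import *
st()"
```

```text
clock: 28.72
position: [583.8, 94.0, 357.1]
ee_rot: [0.75, -0.661, 0.02, -0.011]
contact_force: [-3.2, 0.0, 4.9]
gripper_width: 13.1
t 28.73 pos [583.8  94.  357.1] psi -82.8 j6 -0.33 sock [595.9  91.4  89.9] tilt [ 0.0451 -0.0096] F [-3.2  0.   4.9] T [0.26 0.86 0.62] w 13.1
```

```bash
python3 -m jog '[[[0,0,0.5,0.5],[0,0,0.5,1],[0,0,0.5,1.5],[0,0,0.5,1.7],[0,0,0.5,1.7]]]'; python3 -c "
from h import *
st()"
```

```text
clock: 29.35
position: [583.8, 94.1, 357.2]
ee_rot: [0.741, -0.671, 0.02, -0.012]
contact_force: [-2.2, 1.2, 5.9]
gripper_width: 12.9
t 29.35 pos [583.8  94.1 357.2] psi -84.4 j6 -0.36 sock [596.   91.4  89.9] tilt [ 0.0456 -0.0099] F [-2.2  1.2  5.9] T [0.19 0.98 0.9 ] w 12.9
```

Screw b is firm at 0.90 N·m. On to a.

```bash
python3 -m jog '[[[0,-1,0,-6],[0,-2,0,-12],[0,-2,0,-13],[0,0,-12,-13],[0,0,-32,-20]]]'; python3 -c "
from h import *
st();p,z=sock();goto(655.6-267.5*z[0],28.4-267.5*z[1],391,-48.7)"
```

```text
clock: 29.98
position: [582.0, 94.1, 387.9]
ee_rot: [0.846, -0.532, 0.021, -0.007]
contact_force: [0.6, 0.7, -2.0]
gripper_width: 13.3
t 29.98 pos [582.   94.1 387.9] psi -64.3 j6 -0.01 sock [593.4  91.3 120.6] tilt [ 0.0424 -0.0105] F [ 0.6  0.7 -2. ] T [ 0.06  0.02 -0.  ] w 13.3
t 29.98 pos [582.   94.1 387.9] psi -64.33 j6 -0.01 shift [ 83.7 -28.8   0.2] spin -15.6
```

```bash
python3 -m jog '[[[42,-14,-1,-6],[83.7,-28.8,0,-15.6],[83.7,-28.8,0,-15.6],[83.7,-28.8,0,-15.6],[83.7,-28.8,0,-15.6]]]'; python3 -c "
from h import *
st();p,z=sock();goto(655.6-267.5*z[0],28.4-267.5*z[1],364,-48.7)"
```

```text
clock: 30.6
position: [643.7, 31.8, 391.1]
ee_rot: [0.911, -0.412, 0.021, -0.004]
contact_force: [-0.3, 0.5, -2.0]
gripper_width: 12.8
t 30.6 pos [643.7  31.8 391.1] psi -48.7 j6 0.41 sock [654.9  29.  123.8] tilt [ 0.042  -0.0104] F [-0.3  0.5 -2. ] T [ 0.05  0.12 -0.03] w 12.8
t 30.6 pos [643.7  31.8 391.1] psi -48.74 j6 0.41 shift [-0.   0.5 27.1] spin -0.0
```

```bash
python3 -m jog '[[[0,0.5,7,0],[0,0.5,13,0],[0,0.5,19,0],[0,0.5,23,0],[0,0.5,27,0]]]'; python3 -c "
from h import *
st()"
```

```text
clock: 31.22
position: [644.5, 31.2, 363.8]
ee_rot: [0.911, -0.412, 0.021, -0.004]
contact_force: [0.5, -0.3, -2.7]
gripper_width: 12.8
t 31.23 pos [644.5  31.2 363.8] psi -48.7 j6 0.41 sock [655.7  28.4  96.5] tilt [ 0.042  -0.0104] F [ 0.5 -0.3 -2.7] T [-0.    0.15 -0.03] w 12.8
```

```bash
python3 -m jog '[[[0,0,5,0],[-0.3,0.5,9,7],[-0.5,0.7,9,15],[-0.5,0.7,8.5,23],[-0.5,0.7,8.5,28]]]'; python3 -c "
from h import *
st()"
```

```text
clock: 31.85
position: [644.4, 31.2, 357.2]
ee_rot: [0.784, -0.62, 0.021, -0.01]
contact_force: [0.1, 0.6, 3.2]
gripper_width: 13.1
t 31.85 pos [644.4  31.2 357.2] psi -76.8 j6 -0.08 sock [656.5  28.3  90. ] tilt [ 0.0452 -0.0109] F [0.1 0.6 3.2] T [0.16 0.54 0.59] w 13.1
```

```bash
python3 -m jog '[[[0,0,0.5,1],[0,0,0.5,2],[0,0,0.5,3],[0,0,0.5,3.5],[0,0,0.5,3.5]]]'; python3 -c "
from h import *
st()"
```

```text
clock: 32.48
position: [644.5, 31.3, 357.1]
ee_rot: [0.765, -0.644, 0.021, -0.011]
contact_force: [-1.4, 0.8, 5.0]
gripper_width: 12.8
t 32.48 pos [644.5  31.3 357.1] psi -80.2 j6 -0.15 sock [656.7  28.3  89.9] tilt [ 0.0458 -0.011 ] F [-1.4  0.8  5. ] T [0.28 0.81 0.57] w 12.8
```

```bash
python3 -m jog '[[[0,0,0.5,0.8],[0,0,0.5,1.6],[0,0,0.5,2.2],[0,0,0.5,2.6],[0,0,0.5,2.6]]]'; python3 -c "
from h import *
st()"
```

```text
clock: 33.1
position: [644.5, 31.2, 357.2]
ee_rot: [0.75, -0.661, 0.021, -0.011]
contact_force: [-2.1, 0.4, 5.0]
gripper_width: 12.9
t 33.1 pos [644.5  31.2 357.2] psi -82.9 j6 -0.19 sock [656.9  28.2  90. ] tilt [ 0.0463 -0.011 ] F [-2.1  0.4  5. ] T [0.18 0.98 0.52] w 12.9
```

```bash
python3 -m jog '[[[0,0,0.5,0.6],[0,0,0.5,1.2],[0,0,0.5,1.8],[0,0,0.5,2],[0,0,0.5,2]]]'; python3 -c "
from h import *
st()"
```

```text
clock: 33.72
position: [644.5, 31.3, 357.1]
ee_rot: [0.738, -0.674, 0.021, -0.012]
contact_force: [-1.7, 1.5, 5.3]
gripper_width: 13.0
t 33.73 pos [644.5  31.3 357.1] psi -84.8 j6 -0.23 sock [657.   28.3  89.9] tilt [ 0.0467 -0.0113] F [-1.7  1.5  5.3] T [0.3  1.02 0.89] w 13.0
```

Screw a is firm at 0.89 N·m. On to c.

```bash
python3 -m jog '[[[0,-1,0,-6],[0,-2,0,-12],[0,-2,0,-13],[0,0,-12,-13],[0,0,-34,-20]]]'; python3 -c "
from h import *
st();p,z=sock();goto(532-267.5*z[0],30.7-267.5*z[1],391,-48.7)"
```

```text
clock: 34.35
position: [642.7, 31.5, 389.6]
ee_rot: [0.845, -0.535, 0.022, -0.007]
contact_force: [0.1, -0.2, -1.0]
gripper_width: 13.3
t 34.35 pos [642.7  31.5 389.6] psi -64.7 j6 0.13 sock [654.4  28.4 122.4] tilt [ 0.0437 -0.0114] F [ 0.1 -0.2 -1. ] T [0.02 0.11 0.  ] w 13.3
t 34.35 pos [642.7  31.5 389.6] psi -64.74 j6 0.13 shift [-54.3 109.6  -6.8] spin -16.0
```

```bash
python3 -m jog '[[[-27,55,-7,-6],[-54.3,109.6,-7,-16],[-54.3,109.6,-7,-16],[-54.3,109.6,-7,-16],[-54.3,109.6,-7,-16]]]'; python3 -c "
from h import *
st();p,z=sock();goto(532-267.5*z[0],30.7-267.5*z[1],364,-48.7)"
```

```text
clock: 34.98
position: [521.5, 33.9, 391.4]
ee_rot: [0.91, -0.413, 0.023, -0.004]
contact_force: [-0.1, 0.5, -2.1]
gripper_width: 13.0
t 34.98 pos [521.5  33.9 391.4] psi -48.8 j6 0.32 sock [533.6  31.  124.2] tilt [ 0.0451 -0.0109] F [-0.1  0.5 -2.1] T [0.03 0.12 0.03] w 13.0
t 34.98 pos [521.5  33.9 391.4] psi -48.82 j6 0.32 shift [-1.8  2.1 27.3] spin -0.1
```

```bash
python3 -m jog '[[[-1.5,1.9,7,0],[-1.5,1.9,13,0],[-1.5,1.9,19,0],[-1.5,1.9,23,0],[-1.5,1.9,27,0]]]'; python3 -c "
from h import *
st()"
```

```text
clock: 35.6
position: [520.4, 33.6, 364.1]
ee_rot: [0.91, -0.413, 0.023, -0.004]
contact_force: [-0.5, 0.5, -2.7]
gripper_width: 12.8
t 35.6 pos [520.4  33.6 364.1] psi -48.8 j6 0.32 sock [532.4  30.6  96.9] tilt [ 0.045 -0.011] F [-0.5  0.5 -2.7] T [-0.01  0.17  0.02] w 12.8
```

```bash
python3 -m jog '[[[0,0,5,0],[-0.3,0.5,9,7],[-0.5,0.7,9,15],[-0.5,0.7,8.5,23],[-0.5,0.7,8.5,28]]]'; python3 -c "
from h import *
st()"
```

```text
clock: 36.22
position: [520.2, 33.6, 357.1]
ee_rot: [0.784, -0.621, 0.022, -0.01]
contact_force: [-1.1, 1.2, 3.8]
gripper_width: 12.9
t 36.23 pos [520.2  33.6 357.1] psi -76.8 j6 -0.17 sock [532.8  30.5  89.9] tilt [ 0.0473 -0.0115] F [-1.1  1.2  3.8] T [0.13 0.82 0.5 ] w 12.9
```

```bash
python3 -m jog '[[[0,0,0.5,1],[0,0,0.5,2],[0,0,0.5,3],[0,0,0.5,3.5],[0,0,0.5,3.5]]]'; python3 -c "
from h import *
st()"
```

```text
clock: 36.85
position: [520.3, 33.6, 357.1]
ee_rot: [0.764, -0.644, 0.022, -0.011]
contact_force: [-2.6, 2.0, 7.2]
gripper_width: 12.9
t 36.85 pos [520.3  33.6 357.1] psi -80.3 j6 -0.23 sock [533.1  30.5  89.9] tilt [ 0.0479 -0.0116] F [-2.6  2.   7.2] T [0.21 1.12 0.52] w 12.9
```

```bash
python3 -m jog '[[[0,0,0.5,0.8],[0,0,0.5,1.6],[0,0,0.5,2.2],[0,0,0.5,2.6],[0,0,0.5,2.6]]]'; python3 -c "
from h import *
st()"
```

```text
clock: 37.48
position: [520.3, 33.6, 357.1]
ee_rot: [0.75, -0.661, 0.022, -0.012]
contact_force: [-3.3, 1.4, 5.7]
gripper_width: 12.8
t 37.48 pos [520.3  33.6 357.1] psi -82.9 j6 -0.28 sock [533.2  30.4  89.9] tilt [ 0.0482 -0.0118] F [-3.3  1.4  5.7] T [0.19 1.22 0.65] w 12.8
```

```bash
python3 -m jog '[[[0,0,0.5,0.5],[0,0,0.5,1],[0,0,0.5,1.3],[0,0,0.5,1.5],[0,0,0.5,1.5]]]'; python3 -c "
from h import *
st()"
```

```text
clock: 38.1
position: [520.4, 33.6, 357.1]
ee_rot: [0.741, -0.671, 0.022, -0.012]
contact_force: [-2.6, 1.2, 7.2]
gripper_width: 13.0
t 38.1 pos [520.4  33.6 357.1] psi -84.3 j6 -0.3 sock [533.3  30.4  89.9] tilt [ 0.0484 -0.0121] F [-2.6  1.2  7.2] T [0.25 1.29 0.79] w 13.0
```

Screw c is firm at 0.79 N·m. I back off, lift and carry the wrench toward the stand.

```bash
python3 -m jog '[[[0,-1,0,-6],[0,-2,0,-12],[0,-2,0,-13],[0,0,-15,-13],[0,0,-55,-20]]]'; python3 -c "
from h import *
st();p,z=sock();goto(528-267.5*z[0],-264.2-267.5*z[1],405,17.6)"
```

```text
clock: 38.72
position: [517.3, 34.1, 410.5]
ee_rot: [0.847, -0.531, 0.022, -0.006]
contact_force: [0.7, 0.2, -2.3]
gripper_width: 13.1
t 38.73 pos [517.3  34.1 410.5] psi -64.2 j6 0.05 sock [529.   30.6 143.3] tilt [ 0.0436 -0.0131] F [ 0.7  0.2 -2.3] T [ 0.08  0.   -0.02] w 13.1
t 38.73 pos [517.3  34.1 410.5] psi -64.23 j6 0.05 shift [264.7 129.5   9.3] spin -81.8
```

```bash
python3 -m jog '[[[60,30,5,-10],[120,59,5,-20],[180,88,6,-30],[235,115,7,-40],[264.7,129.5,7,-50]]]'; python3 -c "
from h import *
st();p,z=sock();goto(528-267.5*z[0],-264.2-267.5*z[1],355,17.6)"
```

```text
clock: 39.35
position: [516.7, -244.6, 407.4]
ee_rot: [0.989, -0.147, 0.023, 0.003]
contact_force: [1.8, 0.4, -1.9]
gripper_width: 13.1
t 39.35 pos [ 516.7 -244.6  407.4] psi -17.0 j6 1.43 sock [ 528.8 -248.1  140.2] tilt [ 0.0453 -0.0132] F [ 1.8  0.4 -1.9] T [ 0.08 -0.01  0.01] w 13.1
t 39.35 pos [ 516.7 -244.6  407.4] psi -16.96 j6 1.43 shift [ 1.4 15.6 52.6] spin -34.6
```

```bash
python3 -m jog '[[[1.4,15.6,10,-10],[1.4,15.6,30,-20],[1.4,15.6,55,-30],[1.4,15.6,65,-34.6],[1.4,15.6,65,-34.6]]]'; python3 look.py 6 310 270; python3 -c "
from h import *
im=cv2.imread('pics/t6.png');crop(im,340,180,70,70,8,'t6c.png')"
```

```text
clock: 39.98
position: [516.4, -261.0, 341.6]
ee_rot: [0.988, 0.152, 0.021, 0.01]
contact_force: [0.5, -0.8, -2.0]
gripper_width: 13.1
sock 1 -1 [318.9 273.9]
sock -1 -1 [307.2 280.6]
sock -1 1 [299.7 270.6]
bar [array([281.7, 248.9]), array([328.2, 224.1])]
t 40.08 pos [ 516.7 -260.9  343.1] psi 17.6 j6 2.06 sock [ 529.2 -264.6   75.9] tilt [ 0.0466 -0.0136] F [ 0.   0.2 -2.6] T [0.04 0.09 0.02] w 13.0
```

View pics/s6c.png

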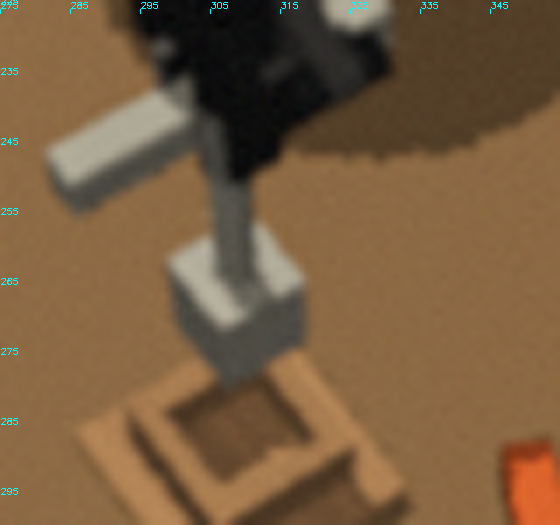

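View pics/t6c.png

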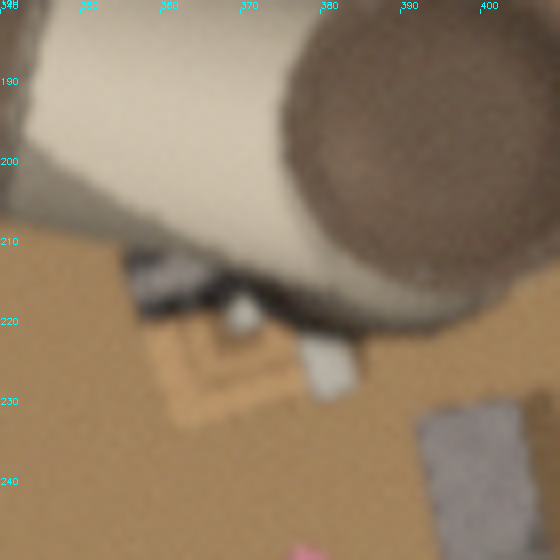

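```bash
python3 - <<'E'
from h import *
q=[(298.6,283.9),(312.9,278.6),(320,287.9),(307.1,293.6)]
W=np.array([onz("side",*p,26)[:2] for p in q]);print(W.round(1),W.mean(0).round(1),[np.linalg.norm(W[i]-W[i-1]).round(1) for i in range(4)])
im=cv2.imread('pics/s0.png') if 0 else cv2.imread('pics/s6.png')
crop(im,280,255,60,60,10,'s6d.png')
t=cv2.imread('pics/top0.png')
st();p,z=sock();goto(528.3-267.5*z[0],-264-267.5*z[1],295,17.6)
E
```

```text
[[ 508.  -255.7]
 [ 540.6 -251.7]
 [ 548.7 -277.5]
 [ 519.  -282.9]] [ 529.1 -266.9] [np.float64(29.3), np.float64(32.9), np.float64(27.0), np.float64(30.1)]
t 40.08 pos [ 516.7 -260.9  343.1] psi 17.6 j6 2.06 sock [ 529.2 -264.6   75.9] tilt [ 0.0466 -0.0136] F [ 0.   0.2 -2.6] T [0.04 0.09 0.02] w 13.0
t 40.08 pos [ 516.7 -260.9  343.1] psi 17.57 j6 2.06 shift [-2.6 -2.1 48. ] spin -0.0
```

View pics/s6d.png

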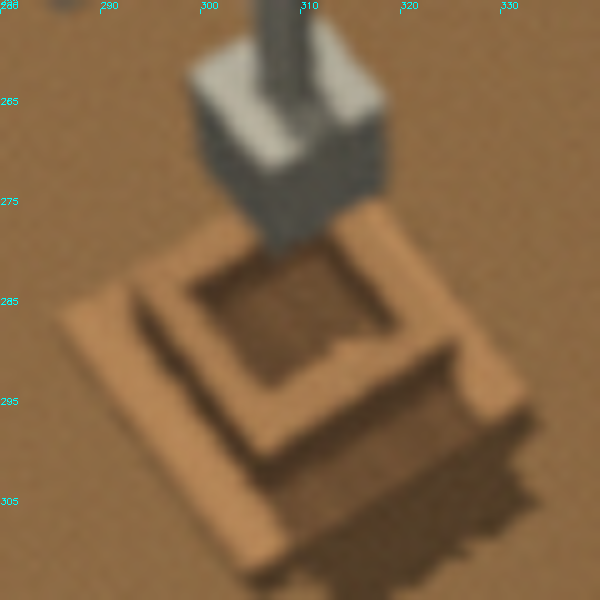

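Side view: the empty pocket rim is centred at about (309,286), and the socket hangs just behind it with its near corner at (308,280). I aim at (528.2, −265.3) and lower.

```bash
python3 -c "
from h import *
p,z=sock();goto(528.4-267.5*z[0],-265.2-267.5*z[1],286,17.6)"
```

```text
t 40.08 pos [ 516.7 -260.9  343.1] psi 17.57 j6 2.06 shift [-3.3 -1.2 57. ] spin -0.0
```

```bash
python3 -m jog '[[[-2.5,-0.6,20,0],[-3,-1,35,0],[-3.3,-1.2,45,0],[-3.3,-1.2,51,0],[-3.3,-1.2,57,0]]]'; python3 -c "
from h import *
st()"
```

```text
clock: 40.7
position: [516.2, -261.6, 286.0]
ee_rot: [0.988, 0.152, 0.022, 0.011]
contact_force: [0.2, 0.1, -2.2]
gripper_width: 13.2
t 40.7 pos [ 516.2 -261.6  286. ] psi 17.6 j6 2.06 sock [ 528.9 -265.4   18.9] tilt [ 0.0475 -0.014 ] F [ 0.2  0.1 -2.2] T [-0.01  0.13 -0.01] w 13.2
```

No contact, and the socket is inside the pocket. I lower it to the floor.

```bash
python3 -m jog '[[[-0.3,0,4,0],[-0.4,0,8,0],[-0.5,0,10.5,0],[-0.5,0,11.5,0],[-0.5,0,11.5,0]]]'; python3 -c "
from h import *
st()"
```

```text
clock: 41.32
position: [516.4, -262.0, 275.3]
ee_rot: [0.988, 0.153, 0.023, 0.011]
contact_force: [-2.1, 0.2, 1.3]
gripper_width: 13.2
t 41.33 pos [ 516.4 -262.   275.3] psi 17.6 j6 2.06 sock [ 529.4 -265.9    8.1] tilt [ 0.0484 -0.0145] F [-2.1  0.2  1.3] T [0.16 0.41 0.02] w 13.2
```

```bash
python3 -m jog '[[[0,0,0,0],[0,0,0,0],[0,0,0,0],[0,0,0,0],[0,0,0,0]]]' 45; python3 look.py 7 310 270
```

```text
clock: 41.95
position: [516.4, -262.0, 275.2]
ee_rot: [0.988, 0.153, 0.023, 0.011]
contact_force: [-0.1, -0.5, -0.2]
gripper_width: 44.9
sock 1 -1 [318.8 291.4]
sock -1 -1 [307.8 297.9]
sock -1 1 [300.7 288.2]
bar [array([283.9, 270.3]), array([327.4, 246.2])]
t 42.05 pos [ 516.4 -262.   275.2] psi 17.6 j6 2.06 sock [ 529.4 -265.9    8.1] tilt [ 0.0484 -0.0145] F [-0.   0.3 -0.5] T [0.06 0.14 0.02] w 44.9
```

View pics/s7c.png

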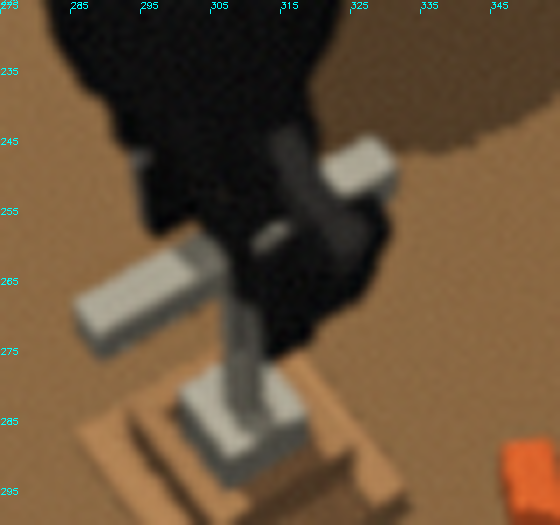

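The wrench stands upright in its pocket, with the socket at (309,284) and the fingers open and clear. I lift away slowly, then clear to the side and look.

```bash
python3 -m jog '[[[0,0,-8,0],[0,0,-20,0],[0,0,-40,0],[0,0,-75,0],[0,0,-110,0]]]';  python3 -m jog '[[[-40,-20,-20,0],[-40,-70,-20,0],[-40,-130,-20,0],[-40,-180,-20,0],[-40,-220,-20,0]]]'; python3 look.py 8 310 270; python3 -c "
from h import *
im=cv2.imread('pics/t8.png');crop(im,340,180,70,70,8,'t8c.png')"
```

```text
clock: 42.68
position: [510.9, -260.4, 387.2]
ee_rot: [0.988, 0.153, 0.023, 0.011]
contact_force: [0.2, 0.1, 0.1]
gripper_width: 45.0
clock: 43.3
position: [404.5, -61.2, 400.2]
ee_rot: [0.988, 0.153, 0.024, 0.011]
contact_force: [0.7, 0.6, 0.3]
gripper_width: 44.8
sock 1 -1 [243.5 195.5]
sock -1 -1 [231.9 200.9]
sock -1 1 [226.1 193. ]
bar [array([199.4, 162.4]), array([245.6, 143.2])]
t 43.4 pos [404.2 -60.5 400.3] psi 17.9 j6 1.6 sock [418.  -64.1 133.2] tilt [ 0.0517 -0.0137] F [-0.1  0.1  1. ] T [-0.03  0.1   0.03] w 45.0
```

View pics/s8.png

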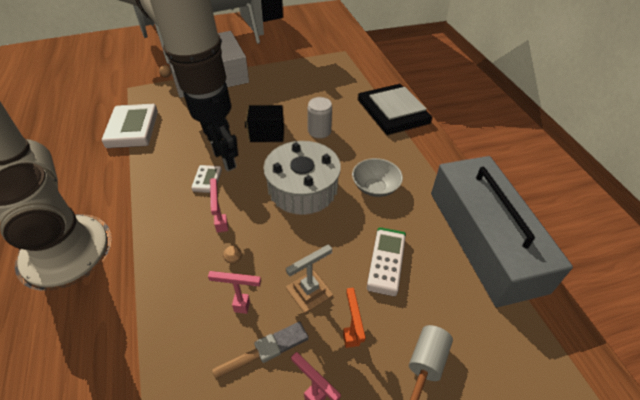

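View pics/t8.png

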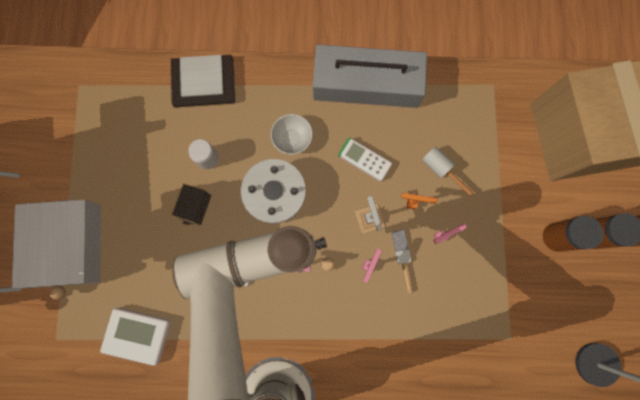

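```bash
python3 - <<'E'
import cv2;from h import *
a=cv2.imread('pics/s8.png');b=cv2.imread('pics/side0.png')
crop(a,262,135,80,60,9,'s8h.png')
s=arm.read_state();print(s['clock'],s['joint_vel'].round(3))
E
```

```text
43.4 [-0.061  0.035  0.037  0.017  0.004  0.055]
```

View pics/s8h.png

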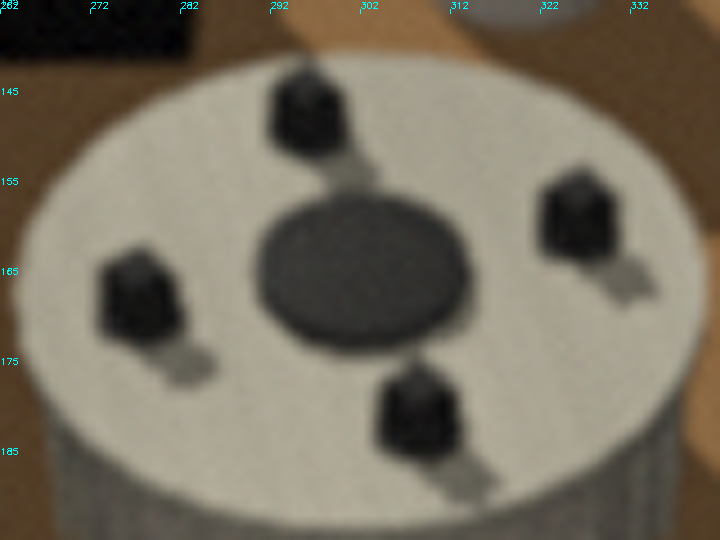

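View pics/s8c.png

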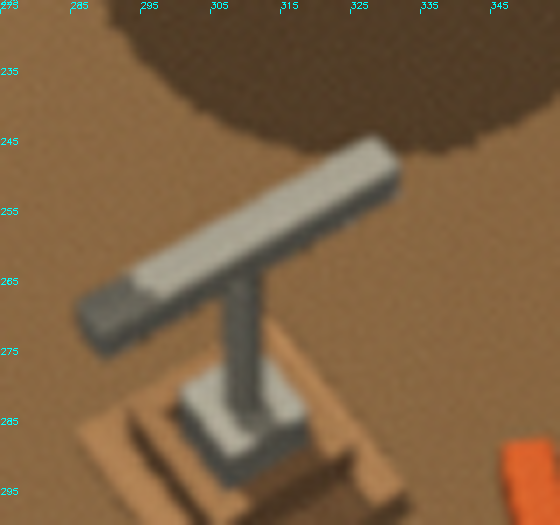

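All four heads show the same turned shape, and the wrench stands upright in its stand with nothing else moved. I let the arm settle and hand in.

```bash
python3 -m jog '[[[0,0,0,0],[0,0,0,0],[0,0,0,0],[0,0,0,0],[0,0,0,0]]]'; python3 -c "
from bench import arm
print(arm.job_done())"
```

```text
clock: 44.02
position: [404.3, -60.8, 400.1]
ee_rot: [0.988, 0.155, 0.024, 0.011]
contact_force: [0.0, 0.6, -0.1]
gripper_width: 45.2
the job is handed in; nothing more can be done
None
```

I tightened all four screws with the grey T-wrench in two rounds of the same cross order, then put the wrench back in its stand. I handed the job in at 44.0 s, and no verdict was reported.

- **Order:** I took the screws at world −y, +y, +x and −x and called them d, b, a, c. I could not tell the drum's own x axis from the pictures, so these labels are mine.
- **First round:** each screw turned about an eighth of a turn. A picture afterwards showed all four heads turned by about 45°.
- **Second round:** each screw came up firmly against its stop, with a last reading of 0.89 N·m on d, 0.90 on b, 0.89 on a and 0.79 on c. None of the readings I took came near the 1.3 N·m overload, but I only read the torque at the end of each move.
- **Last checks:** the final pictures show all four heads at the same angle, and the wrench upright in its pocket with the gripper clear. The look-alikes and other things look unmoved.
- **What went wrong:**
  - My first approach to d was about 5 mm off and pressed on the head with 29 N. I lifted and corrected it, and later approaches went on without force.
  - The tool slowly leaned to about 3° over the job, which I allowed for when placing the wrench.
  - Head positions from the two cameras disagreed by about 1.5 mm, and I settled that by feel.

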